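# Put the doming kit away on the jeweller's bench

## Robot

A 6-joint arm with a two-finger parallel gripper is mounted at the origin on the work surface. World frame = base frame: x ahead of the robot, y to its left, z up, the work surface at z = 0. Lengths are in mm, angles in rad, forces in N, time in s.
With the tool pointing down it reaches from about 350 to 975 mm from the base axis. Payload 7.1 kg.
Tool frame: the origin (TCP) lies midway between the tips of the shut fingers; the grasp point (between the pads) lies 19 mm behind it; z points along the fingers, y is the line along which they close (so a half turn about z gives the same grasp; the last joint's range is limited). The gripper opens to 88 mm and grips with 3 to 60 N. Pads are 20 mm wide; open, the fingers measure 115 mm over their backs; the gripper's body (75 mm by 178 mm) begins 61 mm behind the grasp point.
Start: joints at [-1.363, 0.423, 1.63, -0, 1.089, -0.019], TCP at [140.557, -608.973, 222.675] pointing down, gripper open.
Joint ranges: [-3, 3], [-0.9, 2.11], [0.09, 2.58], [-1.31, 4.45], [0.11, 2.69], [-2.54, 2.54]. Speed limits (rad/s): [2.39, 2.39, 3.01, 3.14, 3.14, 3.14].

## Interface

Orientations are given as a rotation vector (axis times angle).
In Python, from workcell import ctrl gives the robot as it stands. The module is installed in compiled form; this text tells all that it offers.
- The arm moves only by the tool apply_moves, never from a script. Its argument "targets" is a list of rows, each a list of 3 entries, a list of its own where there are three numbers: the opening, from -1 (shut) to 1 (fully open), then the shift along the tool's x, y, z normalised to -1 to 1, where 1 is 5 cm, then the turn, a rotation vector about the tool's x, y, z normalised to -1 to 1, where 1 is 90 degrees. In form: [[jaw, [x, y, z], [wx, wy, wz]], ...]. A call has 1 to 8 rows; each row shifts and turns the commanded pose from where the row before left it, along the tool's axes as they then stand; what a row does not reach is not made up. A row lasts 1/8 s, in which the tool goes at most 62.5 mm and 10.7 degrees, less where a joint would pass 70% of its speed; a pose out of reach is approached as far as the arm can. A call with a number of a shift or a turn outside -1 to 1 is refused whole. A call with a gripper value outside its range is refused whole. The fingers move at their own pace and stop on an object; the grip force is fixed at half the most. Time passes only in rows, so rows that do not move let the fingers close. It gives the time, the measured TCP pose, the force, the opening and the grip force at its end, in the units of the state.
- ctrl.get_obs(): the state, without advancing time (a new reading comes with each control period).
- ctrl.get_image(name): name is "side" or "top" or "wrist"; returns a dict with "pixels" (384x512x3 uint8, blue, green, red), "camera_matrix" (3x3 intrinsics, pixels), "view" (4x4, takes a point from world to camera coordinates); the wrist camera has in their place "hand_eye" (4x4, takes a point from camera to tool coordinates, whose origin is the TCP and whose axes are the flange's). Camera axes: x right, y down, z forward; pixel columns grow to the right and rows downward; lengths in mm; the calibration is good to about 2 mm. A picture is of the moment at which its call begins: read the wrist's pose just before it. There is no depth.
- ctrl.close_job(): hands the job in; it is judged then, once.
Trained networks look in the newest picture that a camera, given by its name, has taken for a name from the list of things; names that differ only in an ending like _2 or _b are one class to them, and where a whole thing is asked for, a point or a joint stands for the part that bears it (a point fixed in the world has none). Each returns a list of dicts, best first, with "score" (0 to 1); they miss things now and then, are a little off and sometimes report something else, mostly with a low value. They report only what shows in the picture. A call takes as long as a camera call. They do not tell look-alikes from the thing itself.
- ctrl.masks_of(label, camera): "region" (384x512 bool, what is visible of it) and "bbox" ([left, top, right, bottom] in pixels, round what is visible of it).
- ctrl.pinpoint(label, camera): "xy" ([column, row] in pixels: a listed point, or the origin of a listed thing).
The state is a dict: "t": time; "qpos": joint angles; "qvel": joint speeds; "joint_torque": joint torques, N m; "ee_pos": TCP position; "orientation": TCP orientation; "ft_force": force on the tool from outside, world axes, zero at the start; "moment": the same for the moment, N m; "width": finger opening in mm; "grasp_force": force on a finger pad.
Only numpy, scipy, OpenCV 4.12 (cv2) and the standard library are available. Lean on these libraries where they do the work, as an engineer would, in place of code of your own. Each camera call takes 0.05 s, during which the arm holds its last target. There are 200 camera calls.

## Task

Put the doming kit away: lay the steel bench block on its rubber pad and then the wooden doming block on top of the steel, each flat and square with its edges flush all round with the one below (to within a few millimetres, either way round). Stand every punch that lies on the bench in the dark steel pot, ball end up (leaning on the rim like pens in a mug is fine), and close the round tin with its lid, fully home. Leave everything else on the bench where it is.

Things in the scene. Friction and masses are not known exactly. Their poses are not given: they have to be found in the camera images.
- base_top (a point): Centre of the top face of the black rubber pad, a slab 60 x 90 x 20 mm that is fixed to the bench; z up, x along its 60 mm side, y along its 90 mm side. Its top is 20 mm above the bench.
- plate: Steel bench block, a flat bright slab 60 x 90 x 16 mm, 0.65 kg (up to 20 % either way), lying loose on the bench; origin at the centre of its underside, x along the 60 mm side, y along the 90 mm side, z up.
- block: Wooden doming block, 60 x 90 x 40 mm, 0.2 kg, round dark hollows in its top face; loose on the bench; origin at the centre of its underside, x along the 60 mm side, y along the 90 mm side, z up.
- tin_rim (a point): Centre of the mouth of the open round aluminium tin (outside diameter 90 mm, inside 82 mm, 45 mm high, fixed to the bench, brass discs on its floor), at rim height 45 mm; z up.
- lid: Lid of the tin, 0.09 kg: disc of 90 mm diameter and 4 mm thick with, below it, a tapered plug 6 mm deep (76 mm diameter at the disc, 68 mm at its foot) and, on top, a black upright knob 22 mm in diameter and 26 mm tall. Origin at the centre of the plug's foot, z up: disc from z = 6 to 10 mm, knob from 10 to 36 mm. Fully home the disc lies on the rim, so the origin is 6 mm below tin_rim.
- pot_in (a point): Centre of the inner floor of the dark steel pot for punches: open, straight round pot, outside diameter 92 mm, inside 84 mm, 90 mm high over all, floor 5 mm thick, fixed to the bench; z up.
- mat: White sheet on which the punches lie at the start, 160 x 370 x 2 mm, fixed to the bench; origin at the centre of its underside.
- punch1: Steel doming punch, 0.13 kg, 150 mm long, loose (3 to 5 of the five are there): square shank 12 x 12 x 118 mm, then a neck 7 mm thick, then a 12 mm ball. Starts lying on the white sheet, ball roughly away from the robot. Origin 75 mm from either end, on the shank's underside as it lies at the start (6 mm off its axis); x along the punch to the ball, z up as it lies at the start.
- punch2: Steel doming punch, 0.13 kg, 150 mm long, loose (3 to 5 of the five are there): square shank 12 x 12 x 118 mm, then a neck 7 mm thick, then a 12 mm ball. Starts lying on the white sheet, ball roughly away from the robot. Origin 75 mm from either end, on the shank's underside as it lies at the start (6 mm off its axis); x along the punch to the ball, z up as it lies at the start.
- punch3: Steel doming punch, 0.13 kg, 150 mm long, loose (3 to 5 of the five are there): square shank 12 x 12 x 118 mm, then a neck 7 mm thick, then a 12 mm ball. Starts lying on the white sheet, ball roughly away from the robot. Origin 75 mm from either end, on the shank's underside as it lies at the start (6 mm off its axis); x along the punch to the ball, z up as it lies at the start.
- punch4: Steel doming punch, 0.13 kg, 150 mm long, loose (3 to 5 of the five are there): square shank 12 x 12 x 118 mm, then a neck 7 mm thick, then a 12 mm ball. Starts lying on the white sheet, ball roughly away from the robot. Origin 75 mm from either end, on the shank's underside as it lies at the start (6 mm off its axis); x along the punch to the ball, z up as it lies at the start.
- punch5: Steel doming punch, 0.13 kg, 150 mm long, loose (3 to 5 of the five are there): square shank 12 x 12 x 118 mm, then a neck 7 mm thick, then a 12 mm ball. Starts lying on the white sheet, ball roughly away from the robot. Origin 75 mm from either end, on the shank's underside as it lies at the start (6 mm off its axis); x along the punch to the ball, z up as it lies at the start.
- punch1_tail (a point): Centre of the flat tail end of punch1 (on its axis, at x = -75 mm, z = 6 mm of its frame), the end that goes into the pot first.
- punch2_tail (a point): Centre of the flat tail end of punch2 (on its axis, at x = -75 mm, z = 6 mm of its frame), the end that goes into the pot first.
- punch3_tail (a point): Centre of the flat tail end of punch3 (on its axis, at x = -75 mm, z = 6 mm of its frame), the end that goes into the pot first.
- punch4_tail (a point): Centre of the flat tail end of punch4 (on its axis, at x = -75 mm, z = 6 mm of its frame), the end that goes into the pot first.
- punch5_tail (a point): Centre of the flat tail end of punch5 (on its axis, at x = -75 mm, z = 6 mm of its frame), the end that goes into the pot first.
- shellbox: Flat plastic box of shells with a white lid, 60 x 80 x 26 mm, loose: leave alone. Origin at the centre of its underside.
- tweezers: Dark steel tweezers, 130 mm long and 5 mm high, loose, at the back on the left: leave alone.
- dish: Small round open steel dish, 64 mm in diameter and 18 mm high, loose, at the back on the right: leave alone. Origin at the centre of its underside.
Not all that is in view belongs to the job. Leave any green or yellow look-alike of the punch3 alone.

How it is judged (in metres and radians):
On the way, in this order (a step that is already met when the one before it is completed fails the run):
1. the steel block lies flush on the rubber pad, released (horizontal distance between plate and base_top below 0.005 m and z of plate in the frame of base_top between -0.004 and 0.004 m and angle between the y axis of plate and the y axis of base_top, either way round below 0.09 rad and angle between plate's own z axis and vertical below 0.06 rad and contact force between the fingers and plate below 0.3 N), for 0.2 s.
2. the doming block lies flush on the steel block, released (horizontal distance between block and plate below 0.005 m and z of block in the frame of plate between 0.012 and 0.02 m and angle between the y axis of block and the y axis of plate, either way round below 0.09 rad and angle between block's own z axis and vertical below 0.06 rad and contact force between the fingers and block below 0.3 N), for 0.2 s.
At the end, for the whole second after the job is handed in: Steel on pad and doming block on steel: flat, centres within 5 mm, sides within 0.09 rad; lid seated on the tin, within 5 mm of centre and level; each punch present in the pot, tail within 45 mm of its floor, ball up, leaning under 0.8 rad; all at rest, released (horizontal distance between plate and base_top below 0.005 m and z of plate in the frame of base_top between -0.004 and 0.004 m and angle between the y axis of plate and the y axis of base_top, either way round below 0.09 rad and angle between each of plate, block, lid's own z axis and vertical below 0.06 rad and horizontal distance between block and plate below 0.005 m and z of block in the frame of plate between 0.012 and 0.02 m and angle between the y axis of block and the y axis of plate, either way round below 0.09 rad and horizontal distance between block and base_top below 0.007 m and angle between the y axis of block and the y axis of base_top, either way round below 0.12 rad and horizontal distance between lid and tin_rim below 0.005 m and z of lid in the frame of tin_rim between -0.009 and -0.003 m and horizontal distance between each of punch1_tail, punch2_tail, punch3_tail, punch4_tail, punch5_tail and pot_in below 0.044 m and z of punch1_tail in the frame of pot_in between -0.005 and 0.045 m and angle between each of punch1, punch2, punch3, punch4, punch5's own x axis and vertical below 0.8 rad and z of punch2_tail in the frame of pot_in between -0.005 and 0.045 m and z of punch3_tail in the frame of pot_in between -0.005 and 0.045 m and z of punch4_tail in the frame of pot_in between -0.005 and 0.045 m and z of punch5_tail in the frame of pot_in between -0.005 and 0.045 m and linear speed of each of plate, block, lid, punch1, punch2, punch3, punch4, punch5 below 0.03 m/s); the robot touches nothing.
It fails at once if a bystander (shell box, tweezers or dish) is moved more than 30 mm (distance of any of shellbox, tweezers, dish from where it was at the start of the episode above 0.03 m).
Of punch1, punch2, punch3, punch4, punch5 only 3 to 5 are there at a start; the rules pass over those that are not, and their reading is None.
At some moment in a run one of lid, punch1, punch2, punch3, punch4, punch5 may be knocked a few centimetres aside while the robot is not near it.
It also fails if it takes over 210 s, if anything falls off the work surface, if the arm or the gripper's body presses on something with over 40 N, if the wrist force passes 120 N, or if a joint passes its speed limit or range.

## Working session

There is one attempt and no reset: what is moved stays moved. The work goes in short steps, Python scripts to look and compute and a tool call to move; the robot and the scene stay as the last step left them, time stands still between calls to the robot, and variables do not carry over. Pictures are saved under pics/ and viewed, at most 14 in all, crops included, and the job is handed in when it is done.

Besides the shell and the picture viewer there is one more tool, called as name([rows], argument=value, ...), one row to a line, values as JSON. apply_moves: Moves the arm, as the interface text tells. Scaled input: -1 to 1 covers 5 cm each way for a shift and 90 degrees each way for a turn. Its arguments: {"type":"object","properties":{"targets":{"type":"array"}},"required":["targets"]}

```bash
mkdir -p pics; python3 - <<'E'
from workcell import ctrl
import cv2,numpy as np
o=ctrl.get_obs();print({k:np.round(v,3).tolist() for k,v in o.items()})
for n in ("top","side","wrist"):
    im=ctrl.get_image(n);cv2.imwrite(f"pics/{n}0.png",cv2.resize(im["pixels"],(800,600)))
    print(n,im["camera_matrix"].round(1).tolist(),np.round(im.get("view",im.get("hand_eye")),3).tolist())
for l in ["base_top","plate","block","tin_rim","lid","pot_in","mat","punch1","punch1_tail","shellbox","tweezers","dish"]:
    for c in ("top","side"):
        print(l,c,[(np.round(d["xy"],1).tolist(),round(d["score"],2)) for d in ctrl.pinpoint(l,c)])
E
```

```text
{'t': 0.0, 'qpos': [-1.363, 0.424, 1.631, 0.0, 1.089, -0.019], 'qvel': [0.001, 0.001, -0.003, 0.002, 0.001, -0.002], 'joint_torque': [-0.0, -54.463, -27.367, 0.064, 0.023, -0.0], 'ee_pos': [140.46, -608.435, 221.909], 'orientation': [-3.12, -0.355, 0.0], 'ft_force': [0.148, 0.533, 0.553], 'moment': [-0.0, 0.003, -0.012], 'grasp_force': 0.0, 'width': 87.765}
top [[399.2, 0.0, 256.3], [0.0, 399.2, 192.8], [0.0, 0.0, 1.0]] [[-0.011, -1.0, 0.006, -56.544], [-0.982, 0.01, -0.187, 472.11], [0.187, -0.008, -0.982, 1087.627], [0.0, 0.0, 0.0, 1.0]]
side [[400.5, 0.0, 252.5], [0.0, 400.5, 195.7], [0.0, 0.0, 1.0]] [[-0.998, -0.066, -0.003, 461.539], [-0.032, 0.522, -0.853, 112.173], [0.058, -0.851, -0.523, 1248.045], [0.0, 0.0, 0.0, 1.0]]
wrist [[294.6, 0.0, 254.0], [0.0, 294.6, 191.3], [0.0, 0.0, 1.0]] [[-0.0, -0.96, -0.282, 77.546], [1.0, -0.0, 0.0, 0.049], [-0.0, -0.282, 0.96, -161.181], [0.0, 0.0, 0.0, 1.0]]
base_top top [([233.1, 128.3], 0.86)]
base_top side [([183.2, 217.0], 0.7)]
plate top [([126.0, 179.4], 0.63)]
plate side [([216.7, 301.4], 0.69), ([170.8, 313.3], 0.2)]
block top [([11
[... 514 characters left out ...]
([216.6, 203.4], 0.61), ([235.0, 227.7], 0.52), ([339.5, 283.7], 0.5), ([191.2, 198.8], 0.48), ([238.6, 205.9], 0.47), ([264.7, 205.2], 0.44)]
punch1 side [([256.6, 222.5], 0.75), ([251.8, 249.1], 0.72), ([260.3, 210.6], 0.69), ([265.4, 160.9], 0.63), ([320.9, 183.5], 0.61), ([255.3, 239.9], 0.54)]
punch1_tail top [([123.1, 179.7], 0.64), ([186.9, 224.5], 0.55)]
punch1_tail side [([275.7, 252.9], 0.54)]
shellbox top [([347.3, 220.8], 0.98)]
shellbox side [([274.8, 180.0], 0.51)]
tweezers top [([114.9, 138.6], 0.75), ([118.9, 230.9], 0.65)]
tweezers side [([168.5, 310.7], 0.68)]
dish top [([352.5, 138.1], 0.82), ([236.6, 225.6], 0.74), ([343.0, 218.1], 0.3)]
dish side [([217.6, 176.1], 0.53)]
```

View pics/top0.png

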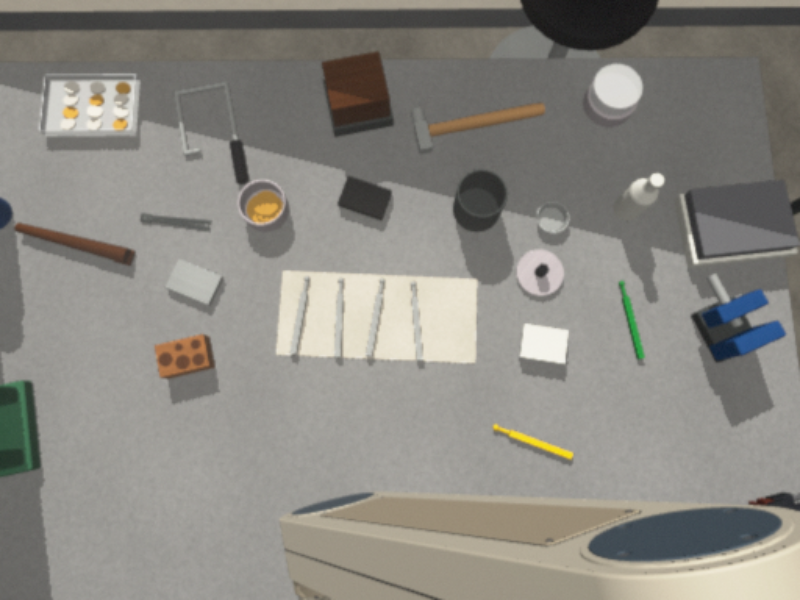

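View pics/side0.png

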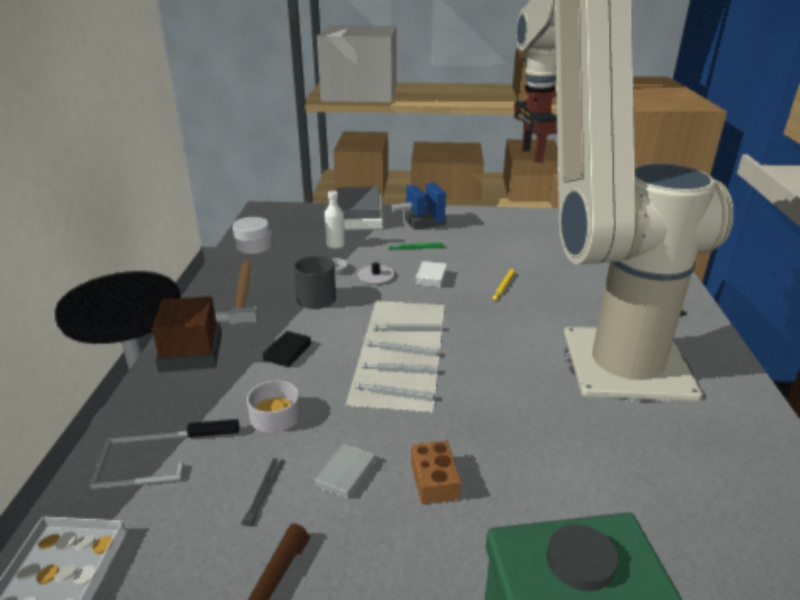

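Top view (800x600 scale): the plate is at (195,282), block (183,356), pad (365,198), tin (262,205) and pot (480,200). The lid is at (540,270), dish (553,220) and shell box (545,345). Four punches lie on the sheet, at about (300,317), (340,317), (376,318) and (417,320). The green and yellow punches are decoys. The side view agrees.

```bash
cat > h.py <<'E'
from workcell import ctrl
import cv2,numpy as np
from scipy.optimize import minimize
from scipy.spatial.transform import Rotation as R
def tool():
    o=ctrl.get_obs();T=np.eye(4);T[:3,:3]=R.from_rotvec(o["orientation"]).as_matrix();T[:3,3]=o["ee_pos"];return T,o
def cam(name,save=None):
    T,_=tool();im=ctrl.get_image(name)
    V=im["view"] if "view" in im else np.linalg.inv(T@im["hand_eye"])
    if save: cv2.imwrite(save,cv2.resize(im["pixels"],(800,600)))
    return np.array(im["camera_matrix"]),np.array(V),im["pixels"]
def proj(P,K,V):
    p=(np.atleast_2d(P)@V[:3,:3].T+V[:3,3])@K.T;return p[:,:2]/p[:,2:]
def back(uv,z,K,V):
    C=-V[:3,:3].T@V[:3,3];d=V[:3,:3].T@np.linalg.solve(K,[uv[0],uv[1],1]);return C+d*(z-C[2])/d[2]
def box(a,b,h): return np.array([[x*a/2,y*b/2,z] for x in(-1,1) for y in(-1,1) for z in(0,h)])
def cyl(r,z0,z1,n=40):
    t=np.linspace(0,2*np.pi,n,endpoint=False);return np.array([[r*np.cos(s),r*np.sin(s),z] for s in t for z in(z0,z1)])
MOD=dict(plate=box(60,90,16),block=box(60,90,40),base_top=box(60,90,20)-[0,0,20],tin_rim=cyl(45,-45,0),pot_in=cyl(46,-5,85),
 lid=np.vstack([cyl(45,6,10)]),punch1=np.vstack([box(118,12,12)-[16,0,0],[[75,y,6+z] for y in(-3,3) for z in (-5,5)]]))
def fit(label,mask,K,V,z,yaw=True):
    """x,y,yaw of the model (origin height z) whose silhouette hull overlaps the mask best"""
    M=MOD[label];ys,xs=np.nonzero(mask);c=np.array([xs.mean(),ys.mean()]);p0=back(c,z+M[:,2].mean(),K,V)[:2]-0
    S=4;x0,y0,x1,y1=xs.min()-12,ys.min()-12,xs.max()+12,ys.max()+12
    m=cv2.resize(mask[max(y0,0):y1,max(x0,0):x1].astype(np.uint8),None,fx=S,fy=S,interpolation=cv2.INTER_NEAREST)
    x0,y0=max(x0,0),max(y0,0)
    def cost(q):
        a=q[2]; P=M.copy();c_,s_=np.cos(a),np.sin(a)
        P[:,:2]=M[:,:2]@np.array([[c_,s_],[-s_,c_]])+q[:2];P[:,2]+=z
        h=cv2.convexHull(((proj(P,K,V)-[x0,y0]+.5)*S).astype(np.float32))
        r=np.zeros_like(m);cv2.fillConvexPoly(r,np.round(h*16).astype(np.int32),1,shift=4)
        return 1-(r&m).sum()/max(1,(r|m).sum())
    best=None
    for a in (np.arange(0,np.pi,np.pi/6) if yaw else [0.]):
        s=np.array([[0,0,0],[8,0,0],[0,8,0],[0,0,.25]])+[*p0,a]
        r=minimize(cost,[*p0,a],method="Nelder-Mead",options=dict(initial_simplex=s,xatol=.02,fatol=1e-4))
        if best is None or r.fun<best.fun: best=r
    return best.x,1-best.fun
def toolmove(p,yaw=None):
    """shift (tool axes, units of 5cm) to TCP point p; and the turn about tool z (units of 90deg) so that tool y lies along yaw (mod pi)"""
    T,_=tool();d=T[:3,:3].T@(np.array(p)-T[:3,3])/50;w=None
    if yaw is not None:
        y=T[:3,1];cur=np.arctan2(y[1],y[0]);w=-((yaw-cur+np.pi/2)%np.pi-np.pi/2)/(np.pi/2)
    return d.round(3).tolist(),w
E
python3 - <<'E'
from h import *
K,V,im=cam("top")
for l,z in dict(plate=0,block=0,base_top=20,tin_rim=45,pot_in=5,lid=0,punch1=2).items():
    for d in ctrl.masks_of(l,"top"):
        if d["score"]<.3: continue
        q,s=fit(l,d["region"],K,V,z,l not in("tin_rim","pot_in","lid"))
        print(l,round(d["score"],2),d["bbox"],q.round(2).tolist(),"iou",round(s,2))
T,o=tool();print(T.round(3).tolist())
E
```

```text
block 0.61 [99.1, 215.6, 139.4, 239.2] [380.13, 332.31, 0.22] iou 0.96
base_top 0.79 [216.8, 116.5, 250.0, 140.6] [683.87, 6.23, 2.8] iou 0.94
base_top 0.38 [182.6, 175.7, 200.0, 227.3] [437.8, 128.49, 1.93] iou 0.25
tin_rim 0.88 [152.7, 119.2, 184.8, 142.5] [665.15, 197.57, -0.0] iou 0.96
pot_in 0.64 [286.3, 106.1, 325.8, 148.8] [662.69, -210.0, 0.21] iou 0.97
pot_in 0.57 [329.3, 160.1, 360.1, 186.8] [514.4, -304.0, 0.22] iou 0.64
lid 0.81 [328.9, 162.8, 358.3, 187.4] [533.9, -325.6, 0.08] iou 0.93
punch1 0.77 [212.6, 177.0, 217.5, 228.2] [453.38, 53.26, -0.02] iou 0.74
punch1 0.73 [184.2, 176.6, 198.3, 225.9] [455.61, 126.58, -0.16] iou 0.77
punch1 0.63 [233.7, 179.3, 247.7, 226.9] [451.96, -14.15, -0.18] iou 0.83
punch1 0.6 [261.8, 179.9, 275.4, 231.2] [446.15, -90.44, 0.05] iou 0.73
punch1 0.52 [397.1, 181.0, 410.2, 227.1] [442.81, -491.18, 0.18] iou 0.84
punch1 0.46 [318.0, 270.2, 364.7, 293.6] [221.06, -297.79, 1.2] iou 0.86
[[0.974, 0.225, -0.0, 140.537], [0.225, -0.974, 0.0, -608.979], [-0.0, -0.0, -1.0, 222.657], [0.0, 0.0, 0.0, 1.0]]
```

apply_moves([
  [1,[0.76,-0.735,-0.05],[0,0,0]],
  [1,[0.76,-0.735,-0.05],[0,0,0]],
  [1,[0.76,-0.735,-0.05],[0,0,0]],
  [1,[0.76,-0.735,-0.05],[0,0,0]],
  [1,[0.76,-0.735,-0.05],[0,0,0]],
  [1,[0.76,-0.735,-0.05],[0,0,0]],
  [1,[0.76,-0.735,-0.05],[0,0,0]],
  [1,[0.76,-0.735,-0.05],[0,0,0]],
])

```text
t: 2.75
ee_pos: [371.5, -252.8, 243.1]
orientation: [3.121, 0.355, 0.001]
ft_force: [0.4, 0.9, -0.6]
width: 87.8
grasp_force: 0.0
```

apply_moves([
  [1,[0.76,-0.735,-0.05],[0,0,0]],
  [1,[0.76,-0.735,-0.05],[0,0,0]],
  [1,[0.76,-0.735,-0.05],[0,0,0]],
  [1,[0.76,-0.735,-0.05],[0,0,0]],
  [1,[0.76,-0.735,-0.05],[0,0,0]],
  [1,[0.76,-0.735,-0.05],[0,0,0]],
  [1,[0.76,-0.735,-0.05],[0,0,0]],
  [1,[0.76,-0.735,-0.05],[0,0,0]],
])

```text
t: 3.75
ee_pos: [601.6, 102.3, 262.9]
orientation: [3.121, 0.356, 0.0]
ft_force: [1.2, -0.8, 0.6]
width: 88.2
grasp_force: 0.0
```

```bash
cat > look.py <<'E'
import sys;from h import *
# look.py cam picname label:z ...
c=sys.argv[1]
K,V,im=cam(c,f"pics/{sys.argv[2]}.png" if sys.argv[2]!="-" else None)
T,o=tool();print("tcp",T[:3,3].round(1),"yaw y",np.arctan2(T[1,1],T[0,1]).round(4),"w",round(o["width"],1),"t",round(o["t"],1))
for a in sys.argv[3:]:
    l,z=a.split(":")
    for d in ctrl.masks_of(l,c)[:6]:
        if d["score"]<.4: continue
        q,s=fit(l,d["region"],K,V,float(z),l not in("tin_rim","pot_in","lid"))
        if s>.6: print(l,round(d["score"],2),np.round(d["bbox"]).tolist(),q.round(3).tolist(),"iou",round(s,2))
E
python3 look.py wrist w1 plate:0 base_top:20 tin_rim:45 punch1:2 block:0
```

```text
tcp [604.9 107.  263.4] yaw y -1.3419 w 88.1 t 3.8
plate 0.84 [51.0, 143.0, 129.0, 217.0] [520.591, 326.597, -0.397] iou 0.97
base_top 0.63 [295.0, 82.0, 376.0, 157.0] [683.384, 7.232, 2.793] iou 0.96
tin_rim 0.6 [52.0, 146.0, 127.0, 216.0] [530.372, 313.941, 0.054] iou 0.62
punch1 0.82 [250.0, 216.0, 278.0, 294.0] [460.948, 54.647, -0.039] iou 0.81
punch1 0.8 [198.0, 207.0, 238.0, 288.0] [458.496, 127.125, -0.165] iou 0.8
punch1 0.7 [288.0, 231.0, 327.0, 293.0] [449.623, -12.959, 2.963] iou 0.7
```

apply_moves([
  [1,[-0.107,-0.777,0.377],[0,0,0]],
  [1,[-0.107,-0.777,0.377],[0,0,0]],
  [1,[-0.107,-0.777,0.377],[0,0,0]],
  [1,[-0.107,-0.777,0.377],[0,0,0]],
  [1,[-0.107,-0.777,0.377],[0,0,0]],
  [1,[-0.107,-0.777,0.377],[0,0,0]],
])

```text
t: 4.8
ee_pos: [516.7, 320.0, 149.4]
orientation: [3.122, 0.352, 0.0]
ft_force: [1.5, 1.0, 0.6]
width: 87.8
grasp_force: 0.0
```

apply_moves([
  [1,[0,0,0],[0,0,-0.1]],
  [1,[0,0,0],[0,0,-0.1]],
  [1,[0,0,0],[0,0,-0.1]],
  [1,[0,0,0],[0,0,-0.1]],
  [1,[0,0,0],[0,0,-0.1]],
  [1,[0,0,0],[0,0,-0.1]],
  [1,[0,0,0],[0,0,0]],
  [1,[0,0,0],[0,0,0]],
])

```text
t: 5.8
ee_pos: [517.2, 319.8, 149.8]
orientation: [2.623, 1.729, 0.0]
ft_force: [-0.3, -0.1, -0.3]
width: 87.8
grasp_force: 0.0
```

```bash
cat >> h.py <<'E'
def gripfix(p,yaw):
    d,w=toolmove(p,yaw);print("shift",d,"turn z",round(w,3))
E
python3 look.py wrist w2 plate:0 block:0; python3 -c "
from h import *
gripfix([521,327,150],-.397)"
```

```text
tcp [517.2 320.  149.8] yaw y -0.4047 w 87.8 t 5.8
plate 0.73 [226.0, 127.0, 283.0, 215.0] [520.767, 327.921, -0.407] iou 0.97
block 0.89 [71.0, 172.0, 173.0, 264.0] [379.937, 333.273, 0.209] iou 0.78
shift [0.154, 0.019, -0.007] turn z -0.004
```

apply_moves([
  [1,[0.174,0.004,0.5],[0,0,0]],
  [1,[0,0,0.8],[0,0,0]],
  [1,[0,0,0.8],[0,0,0]],
  [1,[0,0,0.5],[0,0,0]],
  [1,[0,0,0.2],[0,0,0]],
  [1,[0,0,0.1],[0,0,0]],
  [1,[0,0,0],[0,0,0]],
  [0,[0,0,0],[0,0,0]],
])

```text
t: 6.95
ee_pos: [521.3, 328.9, 5.6]
orientation: [2.62, 1.734, 0.003]
ft_force: [-0.3, -0.1, 0.2]
width: 81.1
grasp_force: 0.0
```

apply_moves([
  [-1,[0,0,0],[0,0,0]],
  [-1,[0,0,0],[0,0,0]],
  [-1,[0,0,0],[0,0,0]],
  [-1,[0,0,0],[0,0,0]],
  [-1,[0,0,0],[0,0,0]],
  [-1,[0,0,0],[0,0,0]],
])

```text
t: 7.7
ee_pos: [520.8, 328.6, 5.0]
orientation: [-2.62, -1.734, -0.001]
ft_force: [-1.5, -0.5, 5.6]
width: 59.7
grasp_force: 30.0
```

apply_moves([
  [-1,[0,0,-0.6],[0,0,0]],
  [-1,[0,0,-1],[0,0,0]],
  [-1,[0,0,-1],[0,0,0]],
  [-1,[-0.7,0.5,0],[0,0,-0.02]],
  [-1,[-0.8,0.5,0],[0,0,-0.018]],
  [-1,[-0.8,0.5,0],[0,0,0]],
  [-1,[-0.8,0.5,0],[0,0,0]],
  [-1,[-0.8,0.6,0],[0,0,0]],
])

```text
t: 8.7
ee_pos: [573.0, 98.7, 133.5]
orientation: [-2.566, -1.811, 0.003]
ft_force: [0.2, 1.0, -5.8]
width: 59.4
grasp_force: 30.0
```

apply_moves([
  [-1,[-0.73,0.4,0],[0,0,0]],
  [-1,[0,0,0],[0,0,0]],
  [-1,[0,0,0],[0,0,0]],
  [-1,[0,0,0],[0,0,0]],
])

```text
t: 9.2
ee_pos: [580.0, 60.3, 134.2]
orientation: [-2.565, -1.813, 0.001]
ft_force: [-0.3, 0.0, -5.6]
width: 60.2
grasp_force: 30.0
```

```bash
python3 look.py wrist w3 base_top:20 tin_rim:45 plate:125 ; python3 -c "
from h import *
T,o=tool();print(o['grasp_force'])
gripfix([683.4,7.2,130],-.349)"
```

```text
tcp [580.2  60.3 134.3] yaw y -0.3403 w 59.9 t 9.2
base_top 0.55 [335.0, 155.0, 406.0, 246.0] [682.628, 7.542, -0.341] iou 0.96
tin_rim 0.86 [236.0, 0.0, 358.0, 69.0] [664.767, 198.747, -0.357] iou 0.99
plate 0.91 [197.0, 164.0, 310.0, 294.0] [579.569, 57.988, 2.804] iou 0.91
29.995777308940887
shift [-0.309, 2.294, 0.091] turn z 0.005
```

View pics/w3.png

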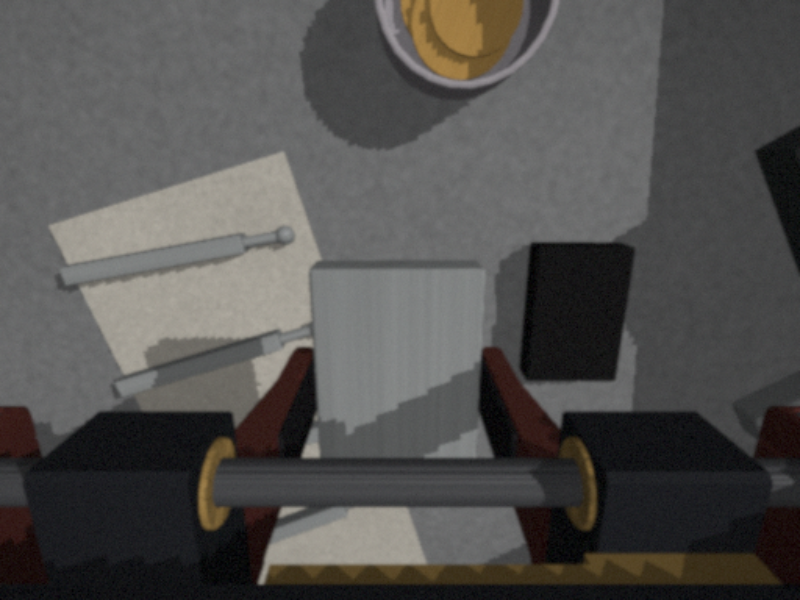

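```bash
python3 - <<'E'
from h import *
K,V,im=cam("wrist")
T,o=tool()
g=cv2.cvtColor(im,cv2.COLOR_BGR2GRAY).astype(float)
for c in (210,235,260,290): print(c,g[160:178,c-4:c+5].mean(1).round().tolist())
for r,z in ((167.5,T[2,3]-5),(171.5,T[2,3]+11)):
    for c in (210,300):print(r,c,(T[:3,:3].T@(back((c,r),z,K,V)-T[:3,3])).round(2).tolist())
E
```

```text
210 [108.0, 108.0, 106.0, 108.0, 110.0, 110.0, 102.0, 87.0, 83.0, 82.0, 85.0, 94.0, 111.0, 124.0, 126.0, 126.0, 126.0, 126.0]
235 [108.0, 107.0, 106.0, 108.0, 109.0, 108.0, 101.0, 87.0, 82.0, 84.0, 84.0, 91.0, 111.0, 123.0, 125.0, 125.0, 124.0, 124.0]
260 [109.0, 108.0, 110.0, 108.0, 106.0, 103.0, 94.0, 84.0, 83.0, 86.0, 87.0, 97.0, 115.0, 126.0, 129.0, 128.0, 129.0, 128.0]
290 [110.0, 108.0, 108.0, 109.0, 108.0, 105.0, 97.0, 87.0, 84.0, 86.0, 88.0, 100.0, 118.0, 127.0, 129.0, 130.0, 130.0, 129.0]
167.5 210 [43.04, -25.31, 5.0]
167.5 300 [43.03, 26.37, 5.0]
171.5 210 [44.26, -22.99, -11.0]
171.5 300 [44.25, 23.9, -11.0]
```

apply_moves([
  [-1,[-0.095,0.7,0],[0,0,0]],
  [-1,[-0.1,0.8,0],[0,0,0]],
  [-1,[-0.1,0.79,0],[0,0,0]],
  [-1,[0,0,0.8],[0,0,0]],
  [-1,[0,0,0.8],[0,0,0]],
  [-1,[0,0,0.3],[0,0,0]],
  [-1,[0,0,0],[0,0,0]],
  [-1,[0,0,0],[0,0,0]],
])

```text
t: 10.45
ee_pos: [684.9, 7.1, 41.3]
orientation: [2.565, 1.811, 0.004]
ft_force: [-0.4, -0.4, -3.9]
width: 59.7
grasp_force: 30.0
```

```bash
python3 look.py wrist w4 plate:35 base_top:20; python3 -c "
from h import *
gripfix([683.1,8.2,25],-.343)"
```

```text
tcp [685.    7.1  41.6] yaw y -0.3416 w 59.6 t 10.5
plate 0.71 [197.0, 165.0, 313.0, 295.0] [684.427, 5.392, -0.344] iou 0.91
shift [0.011, -0.038, 0.327] turn z 0.001
```

apply_moves([
  [-1,[0.01,-0.04,0.1],[0,0,0]],
  [-1,[0,0,0.12],[0,0,0]],
  [-1,[0,0,0.07],[0,0,0]],
  [-1,[0,0,0],[0,0,0]],
  [-1,[0,0,0],[0,0,0]],
])

```text
t: 11.22
ee_pos: [681.6, 8.1, 25.0]
orientation: [-2.567, -1.811, 0.001]
ft_force: [-1.2, 0.4, -2.6]
width: 59.2
grasp_force: 30.0
```

apply_moves([
  [-1,[0,0,0],[0,0,0]],
  [-1,[0,0,0.01],[0,0,0]],
])

```text
t: 11.48
ee_pos: [681.7, 8.1, 25.0]
orientation: [-2.567, -1.811, 0.0]
ft_force: [-5.4, 0.2, 4.8]
width: 59.7
grasp_force: 30.0
```

```bash
python3 - <<'E'
from h import *
K,V,im=cam("wrist","pics/w5.png");T,o=tool();print(T[:3,3],o["ft_force"])
gripfix([683.1,8.2,25],-.343)
K,V,im=cam("wrist");T,o=tool();print(T[:3,3],o["ft_force"])
E
```

```text
[681.72938209   8.10226916  25.0004641 ] [-3.01601541  0.08353298  2.78536058]
shift [0.011, 0.025, 0.0] turn z 0.001
[681.71114547   8.14405388  24.96682813] [-3.65354161  0.35306612  2.7517885 ]
```

View pics/w5.png

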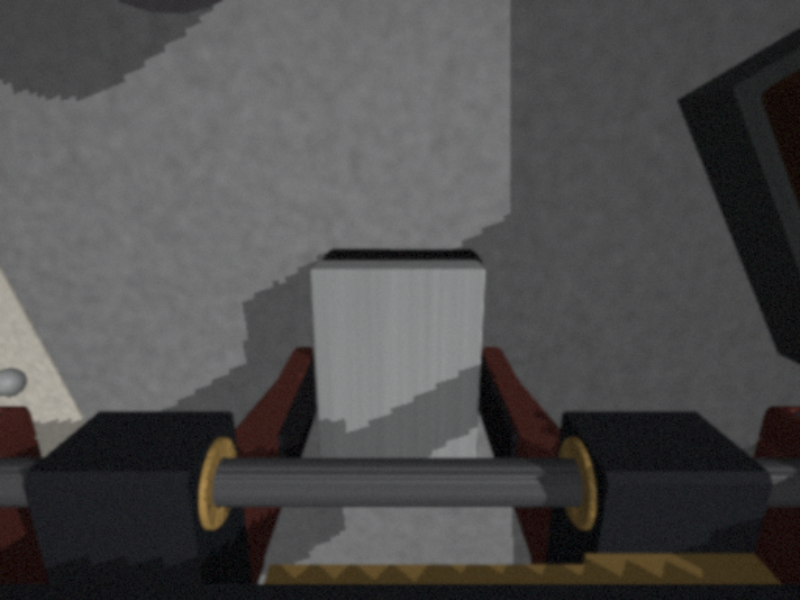

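apply_moves([
  [1,[0,0.02,0],[0,0,0]],
  [1,[0,0,0],[0,0,0]],
  [1,[0,0,0],[0,0,0]],
  [1,[0,0,0],[0,0,0]],
  [1,[0,0,-0.4],[0,0,0]],
  [1,[0,0,-1],[0,0,0]],
  [1,[0,0,-1],[0,0,0]],
  [1,[0,0,0],[0,0,0]],
])

```text
t: 12.58
ee_pos: [686.3, 7.8, 151.1]
orientation: [2.562, 1.808, 0.013]
ft_force: [0.9, -0.8, -0.0]
width: 87.9
grasp_force: 0.0
```

```bash
python3 look.py wrist w6 plate:20; python3 - <<'E'
from h import *
im=cv2.imread("pics/w6.png");cv2.imwrite("pics/w6c.png",cv2.resize(im[200:480,260:560],None,fx=2,fy=2,interpolation=cv2.INTER_CUBIC))
E
```

```text
tcp [684.5   7.8 148.3] yaw y -0.3418 w 87.6 t 12.6
plate 0.65 [216.0, 141.0, 280.0, 231.0] [681.557, 6.503, 2.798] iou 0.97
```

View pics/w6c.png

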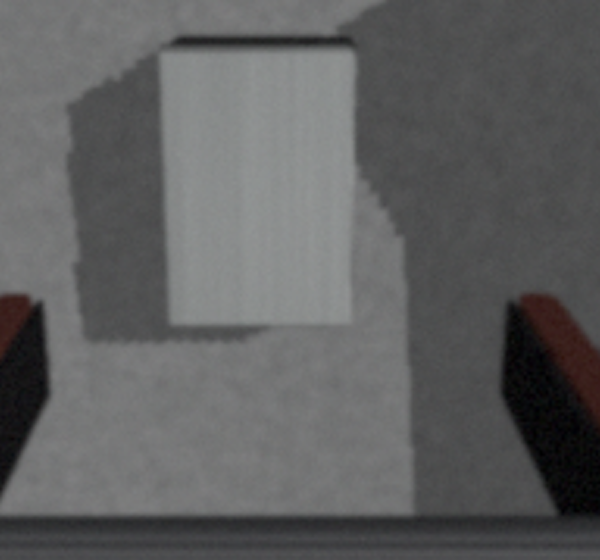

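apply_moves([
  [1,[0.51,-0.99,-0.055],[0,0,0]],
  [1,[0.51,-0.99,-0.055],[0,0,0]],
  [1,[0.51,-0.99,-0.055],[0,0,0]],
  [1,[0.51,-0.99,-0.055],[0,0,0]],
  [1,[0.51,-0.99,-0.055],[0,0,0]],
  [1,[0.51,-0.99,-0.055],[0,0,0]],
  [1,[0.51,-0.99,-0.055],[0,0,0]],
  [1,[0.51,-0.99,-0.055],[0,0,0]],
])

```text
t: 13.68
ee_pos: [375.9, 333.1, 165.5]
orientation: [2.567, 1.811, -0.004]
ft_force: [-0.3, 0.8, 0.9]
width: 87.6
grasp_force: 0.0
```

apply_moves([
  [1,[0,0,0],[0,0,-0.09]],
  [1,[0,0,0],[0,0,-0.09]],
  [1,[0,0,0],[0,0,-0.09]],
  [1,[0,0,0],[0,0,-0.08]],
  [1,[0,0,0],[0,0,0]],
  [1,[0,0,0],[0,0,0]],
  [1,[0,0,0],[0,0,0]],
])

```text
t: 14.55
ee_pos: [377.9, 332.5, 166.3]
orientation: [-1.981, -2.438, 0.001]
ft_force: [0.2, -0.1, -0.1]
width: 87.9
grasp_force: 0.0
```

```bash
python3 look.py wrist w7 block:0; python3 - <<'E'
from h import *
gripfix([380,333,20],.21)
K,V,im=cam("wrist")
d=max(ctrl.masks_of("block","wrist"),key=lambda d:d["score"]);q,s=fit("block",d["region"],K,V,0);print(q,s);gripfix([q[0],q[1],20],q[2])
E
```

```text
tcp [378.  332.6 166.4] yaw y 0.2069 w 87.6 t 14.6
block 0.91 [224.0, 134.0, 286.0, 225.0] [379.521, 333.672, 0.237] iou 0.97
shift [-0.0, 0.041, 2.93] turn z -0.002
[379.48650302 334.40365647   3.35096781] 0.9765322134022522
shift [0.028, 0.035, 2.932] turn z -0.001
```

apply_moves([
  [1,[0.025,0.035,0.6],[0,0,0]],
  [1,[0,0,0.9],[0,0,0]],
  [1,[0,0,0.9],[0,0,0]],
  [1,[0,0,0.5],[0,0,0]],
  [1,[0,0,0.2],[0,0,0]],
  [1,[0,0,0.03],[0,0,0]],
  [1,[0,0,0],[0,0,0]],
  [0,[0,0,0],[0,0,0]],
])

```text
t: 15.75
ee_pos: [380.1, 334.8, 11.1]
orientation: [1.979, 2.44, 0.003]
ft_force: [-0.0, -0.2, -0.1]
width: 81.2
grasp_force: 0.0
```

apply_moves([
  [-1,[0,0,0],[0,0,0]],
  [-1,[0,0,0],[0,0,0]],
  [-1,[0,0,0],[0,0,0]],
  [-1,[0,0,0],[0,0,0]],
  [-1,[0,0,0],[0,0,0]],
])

```text
t: 16.38
ee_pos: [379.6, 334.4, 10.4]
orientation: [1.979, 2.44, 0.0]
ft_force: [-0.8, -0.4, 5.9]
width: 59.8
grasp_force: 29.9
```

apply_moves([
  [-1,[0,0,-0.6],[0,0,0]],
  [-1,[0,0,-1.0],[0,0,0]],
  [-1,[0,0,-1.0],[0,0,0]],
  [-1,[-0.5,0.3,-0.4],[0,0,0]],
  [-1,[-0.95,0.57,0],[0,0,0]],
  [-1,[-0.95,0.57,0],[0,0,0]],
  [-1,[-0.95,0.57,0],[0,0,0]],
  [-1,[-0.95,0.57,0],[0,0,0]],
])

```text
t: 17.38
ee_pos: [550.7, 149.0, 159.6]
orientation: [-1.979, -2.44, 0.001]
ft_force: [0.2, -0.2, -2.7]
width: 60.3
grasp_force: 29.9
```

apply_moves([
  [-1,[-0.95,0.57,0],[0,0,0]],
  [-1,[-0.95,0.57,0],[0,0,0]],
  [-1,[-0.95,0.57,0],[0,0,0]],
  [-1,[-0.52,0.26,0],[0,0,0]],
  [-1,[0,0,0],[0,0,0.09]],
  [-1,[0,0,0],[0,0,0.09]],
  [-1,[0,0,0],[0,0,0.09]],
  [-1,[0,0,0],[0,0,0.081]],
])

```text
t: 18.38
ee_pos: [680.5, 6.0, 159.0]
orientation: [-2.571, -1.803, 0.002]
ft_force: [-0.1, -0.2, -3.4]
width: 59.9
grasp_force: 29.9
```

apply_moves([
  [-1,[0,0,0.9],[0,0,0]],
  [-1,[0,0,0.6],[0,0,0]],
  [-1,[0,0,0],[0,0,0]],
  [-1,[0,0,0],[0,0,0]],
  [-1,[0,0,0],[0,0,0]],
])

```text
t: 19.0
ee_pos: [682.4, 6.0, 86.8]
orientation: [2.567, 1.808, 0.003]
ft_force: [-0.4, -0.0, -2.4]
width: 59.9
grasp_force: 29.9
```

```bash
python3 look.py wrist w8 ; python3 -c "
from h import *
gripfix([681.9,6.8,46.5],-.343)"
```

```text
tcp [682.3   6.   86.7] yaw y -0.3434 w 59.9 t 19.1
shift [0.012, -0.014, 0.804] turn z -0.0
```

View pics/w8.png

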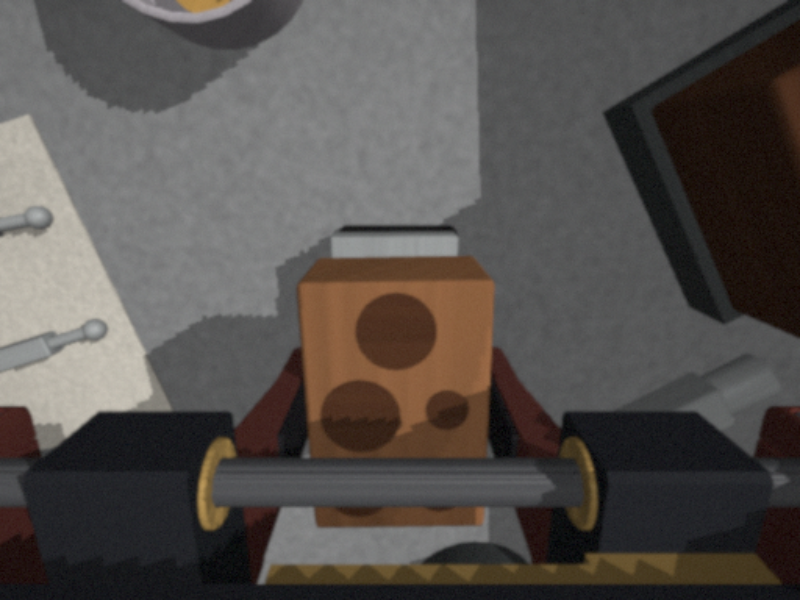

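The block hangs squarely over the plate: the plate's edge is centred at column 395 and the block at 396. I'll lower it.

apply_moves([
  [-1,[0.01,0,0.4],[0,0,0]],
  [-1,[0,0,0.25],[0,0,0]],
  [-1,[0,0,0.12],[0,0,0]],
  [-1,[0,0,0.03],[0,0,0]],
  [-1,[0,0,0],[0,0,0]],
  [-1,[0,0,0],[0,0,0]],
])

```text
t: 19.8
ee_pos: [680.2, 6.6, 46.2]
orientation: [-2.567, -1.808, 0.004]
ft_force: [-8.2, 0.4, 13.7]
width: 60.2
grasp_force: 29.9
```

```bash
python3 -c "
from h import *
print(tool()[1]['ft_force'])
gripfix([681.9,6.8,46.5],-.343)"
```

```text
[-8.15315755  0.41424883 13.73388481]
shift [0.015, 0.03, -0.006] turn z -0.0
```

apply_moves([
  [-1,[0.01,0.02,-0.025],[0,0,0]],
  [-1,[0,0,0],[0,0,0]],
  [-1,[0,0,0],[0,0,0]],
])

```text
t: 20.18
ee_pos: [682.8, 6.6, 46.4]
orientation: [2.568, 1.809, 0.0]
ft_force: [0.1, 0.2, 1.7]
width: 60.2
grasp_force: 29.9
```

apply_moves([
  [1,[0,0,0],[0,0,0]],
  [1,[0,0,0],[0,0,0]],
  [1,[0,0,0],[0,0,0]],
  [1,[0,0,0],[0,0,0]],
  [1,[0,0,-0.4],[0,0,0]],
  [1,[0,0,-1],[0,0,0]],
  [1,[0,0,-0.8],[0,0,0]],
  [1,[0,0,0],[0,0,0]],
])

```text
t: 21.18
ee_pos: [685.5, 6.6, 162.0]
orientation: [2.564, 1.806, 0.011]
ft_force: [0.7, -0.1, -0.1]
width: 87.6
grasp_force: 0.0
```

```bash
python3 look.py wrist w9 block:36 ; python3 - <<'E'
from h import *
im=cv2.imread("pics/w9.png");cv2.imwrite("pics/w9c.png",cv2.resize(im[180:480,250:570],None,fx=2,fy=2,interpolation=cv2.INTER_CUBIC))
E
```

```text
tcp [683.9   6.6 159.5] yaw y -0.3434 w 88.2 t 21.2
```

View pics/w9c.png

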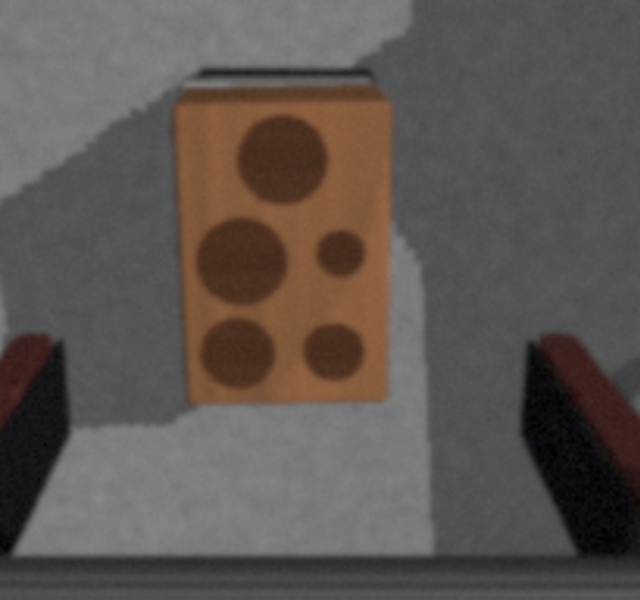

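Seen from above the stack is flush: the steel and rubber strips show evenly at rows 70-90 of the crop. The lid is next.

apply_moves([
  [0,[-0.91,-0.075,0],[0,0,0]],
  [0,[-0.91,-0.075,0],[0,0,0]],
  [0,[-0.91,-0.075,0],[0,0,0]],
  [0,[-0.91,-0.075,0],[0,0,0]],
  [0,[-0.91,-0.075,0],[0,0,0]],
  [0,[-0.91,-0.075,0],[0,0,0]],
  [0,[-0.91,-0.075,0],[0,0,0]],
  [0,[-0.91,-0.075,0],[0,0,0]],
])

```text
t: 22.28
ee_pos: [530.1, -326.8, 154.9]
orientation: [-2.566, -1.808, 0.002]
ft_force: [0.5, -0.6, 0.2]
width: 43.9
grasp_force: 0.0
```

apply_moves([
  [0,[0,0,0],[0,0,0]],
  [0,[0,0,0],[0,0,0]],
  [0,[0,0,0],[0,0,0]],
])

```text
t: 22.65
ee_pos: [531.9, -324.8, 155.8]
orientation: [-2.566, -1.81, 0.0]
ft_force: [0.7, -0.4, 0.1]
width: 43.7
grasp_force: 0.0
```

```bash
python3 look.py wrist w10 lid:0 pot_in:5; python3 - <<'E'
from h import *
K,V,im=cam("wrist")
d=max(ctrl.masks_of("lid","wrist"),key=lambda d:d["score"]);q,s=fit("lid",d["region"],K,V,0,False);print(q,s);gripfix([q[0],q[1],15],-.343)
print([(x["score"],back(x["xy"],0,K,V).round(1)) for x in ctrl.pinpoint("lid","wrist")])
E
```

```text
tcp [ 532.1 -324.8  156. ] yaw y -0.3419 w 43.9 t 22.7
lid 0.56 [215.0, 135.0, 299.0, 218.0] [533.533, -324.083, 0.258] iou 0.97
pot_in 0.61 [296.0, 0.0, 443.0, 75.0] [661.629, -208.517, 0.311] iou 0.99
[ 5.33440238e+02 -3.24377471e+02  3.02365614e-01] 0.9642803350673727
shift [0.028, 0.019, 2.827] turn z 0.0
[(0.74, array([ 530.6, -321.2,    0. ]))]
```

View pics/w10.png

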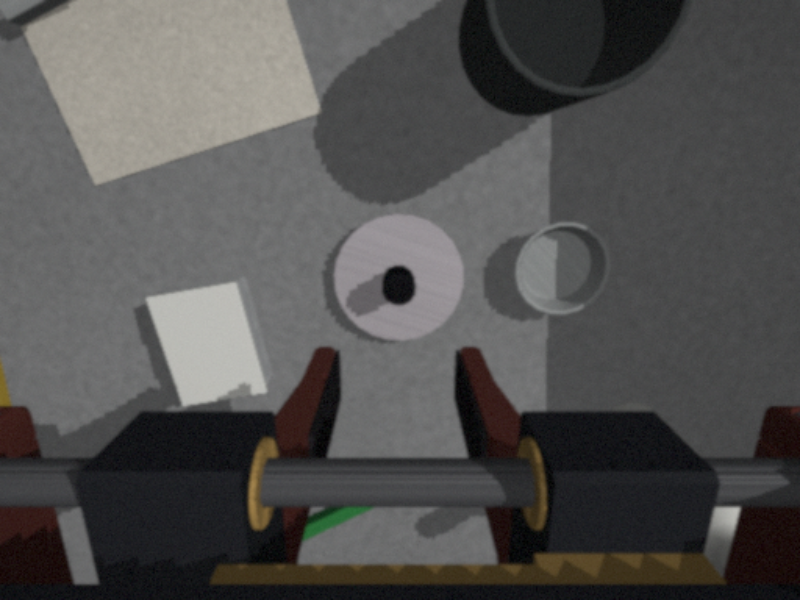

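apply_moves([
  [0,[0.028,0.019,0.6],[0,0,0]],
  [0,[0,0,0.9],[0,0,0]],
  [0,[0,0,0.8],[0,0,0]],
  [0,[0,0,0.35],[0,0,0]],
  [0,[0,0,0.15],[0,0,0]],
  [0,[0,0,0],[0,0,0]],
  [0,[0,0,0],[0,0,0]],
  [-1,[0,0,0],[0,0,0]],
])

```text
t: 23.95
ee_pos: [533.8, -325.5, 17.5]
orientation: [2.567, 1.808, 0.001]
ft_force: [0.2, -0.3, -0.1]
width: 37.2
grasp_force: 0.0
```

apply_moves([
  [-1,[0,0,0],[0,0,0]],
  [-1,[0,0,0],[0,0,0]],
  [-1,[0,0,0],[0,0,0]],
  [-1,[0,0,0],[0,0,0]],
  [-1,[0,0,0],[0,0,0]],
])

```text
t: 24.58
ee_pos: [533.3, -325.1, 16.8]
orientation: [2.568, 1.809, 0.0]
ft_force: [-2.0, -0.6, 5.0]
width: 21.1
grasp_force: 30.0
```

apply_moves([
  [-1,[0,0,-0.6],[0,0,0]],
  [-1,[0,0,-1.1],[0,0,0]],
  [-1,[0,0,-1.1],[0,0,0]],
  [-1,[0.5,-0.05,-0.2],[0,0,0]],
  [-1,[0.98,-0.1,0],[0,0,0]],
  [-1,[0.98,-0.1,0],[0,0,0]],
  [-1,[0.98,-0.1,0],[0,0,0]],
  [-1,[0.98,-0.1,0],[0,0,0]],
])

```text
out of range: row 2 has -1.1, outside -1 to 1
```

apply_moves([
  [-1,[0.98,-0.1,0],[0,0,0]],
  [-1,[0.98,-0.1,0],[0,0,0]],
  [-1,[0.98,-0.1,0],[0,0,0]],
  [-1,[0.98,-0.1,0],[0,0,0]],
  [-1,[0.98,-0.1,0],[0,0,0]],
  [-1,[0,0,0],[0,0,0]],
  [-1,[0,0,0],[0,0,0]],
  [-1,[0,0,0],[0,0,0]],
])

```text
t: 25.58
ee_pos: [592.6, -86.3, 16.7]
orientation: [2.568, 1.808, 0.002]
ft_force: [1.0, 3.0, 4.9]
width: 21.0
grasp_force: 30.0
```

```bash
python3 look.py wrist w11 tin_rim:45 lid:149 ; python3 -c "
from h import *
print(tool()[1]['grasp_force'])
gripfix([664.5,197.6,56],-.343)"
```

```text
tcp [592.5 -86.4  16.8] yaw y -0.3442 w 21.4 t 25.6
30.00203311443329
shift [5.837, -0.563, -0.782] turn z -0.001
```

View pics/w11.png

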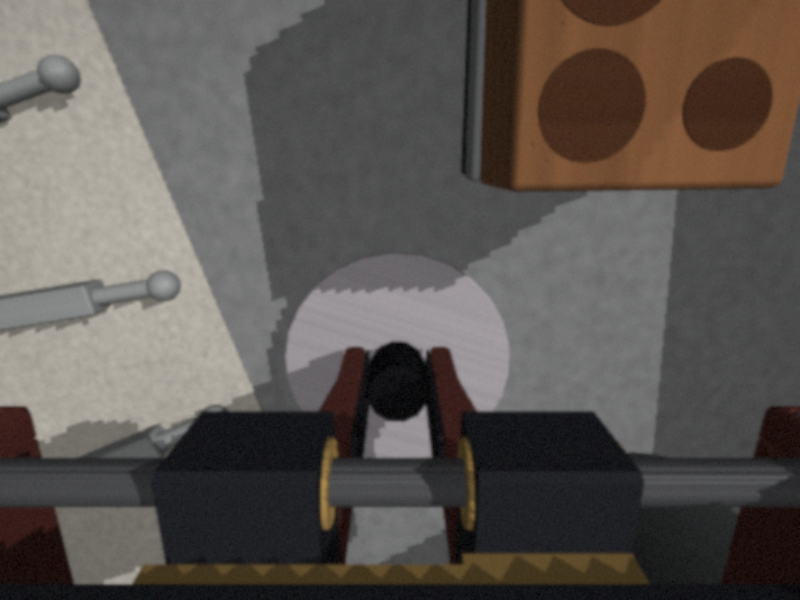

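The first call was refused because a shift of 1.1 is out of range, and my second one then slid the held lid along the bench at table height. The picture shows the knob still held at (398,380), nothing touched, and the stack undisturbed. I'll lift now, and from here I'll send dependent moves one at a time.

apply_moves([
  [-1,[0,0,-0.6],[0,0,0]],
  [-1,[0,0,-0.9],[0,0,0]],
  [-1,[0,0,-0.9],[0,0,0]],
  [-1,[0,0,-0.6],[0,0,0]],
  [-1,[0.8,-0.08,0],[0,0,0]],
  [-1,[0.9,-0.08,0],[0,0,0]],
  [-1,[0.9,-0.08,0],[0,0,0]],
  [-1,[0.8,-0.08,0],[0,0,0]],
])

```text
t: 26.72
ee_pos: [634.1, 79.6, 165.7]
orientation: [-2.569, -1.808, 0.002]
ft_force: [0.4, -0.5, -1.0]
width: 21.2
grasp_force: 30.0
```

```bash
cat > lidfit.py <<'E'
from h import *
K,V,im=cam("wrist","pics/w12.png");T,o=tool();print(T[:3,3].round(1),o["width"],o["grasp_force"])
for d in ctrl.masks_of("lid","wrist")[:1]:
    ys,xs=np.nonzero(d["region"]);print(d["score"],d["bbox"])
    # outer circle at the disc's mid height: points in tool plane
    cs=cv2.findContours(d["region"].astype(np.uint8),cv2.RETR_EXTERNAL,cv2.CHAIN_APPROX_NONE)[0]
    c=max(cs,key=len)[:,0]; z=T[2,3]-16.8+8
    P=np.array([T[:3,:3].T@(back(u,z,K,V)-T[:3,3]) for u in c])[:,:2]
    f=P[(P[:,0]>10)]  # far half, not hidden
    from scipy.optimize import least_squares
    r=least_squares(lambda q:np.hypot(*(f-q[:2]).T)-q[2],[0,0,45],loss="soft_l1");print("centre in tool",r.x,r.cost)
for d in ctrl.masks_of("tin_rim","wrist")[:2]:
    q,s=fit("tin_rim",d["region"],K,V,45,False);print("tin",d["score"],q,s)
gripfix([664.5,197.6,56],-.343)
E
python3 lidfit.py
```

```text
[635.3  83.9 165.9] 21.378076904404114 30.000108182430267
0.93 [184.5, 159.9, 326.1, 291.2]
centre in tool [-3.27956854  0.56438075 44.06058551] 4.204673069827794
tin 0.58 [6.64850500e+02 1.98401117e+02 2.79300098e-01] 0.9827907270900237
shift [2.422, -0.212, 2.19] turn z 0.001
```

```bash
python3 - <<'E'
from h import *
from scipy.optimize import least_squares
K,V,im=cam("wrist");T,o=tool()
d=ctrl.masks_of("lid","wrist")[0];m=d["region"].astype(np.uint8)
c=max(cv2.findContours(m,cv2.RETR_EXTERNAL,cv2.CHAIN_APPROX_NONE)[0],key=len)[:,0]
for z in (6,10):
    P=np.array([T[:3,:3].T@(back(u+[0,-.5],T[2,3]-16.8+z,K,V)-T[:3,3]) for u in c])[:,:2]
    f=P[P[:,0]>15]
    r=least_squares(lambda q:np.hypot(*(f-q[:2]).T)-45,[0,0],loss="soft_l1");print(z,r.x,np.abs(r.fun).mean())
g=cv2.cvtColor(im,cv2.COLOR_BGR2GRAY)
print(g[205:285:2,254].tolist()); print(g[155:180,254].tolist())
for row in (218,222,240,262,268): print(row,(T[:3,:3].T@(back((254,row),T[2,3]+19.2,K,V)-T[:3,3])).round(1)[0])
E
```

```text
6 [1.33235427 0.38411963] 0.20738731415128225
10 [1.86762676 0.37307872] 0.34327792790157163
[149, 149, 146, 149, 149, 145, 134, 48, 14, 11, 5, 6, 6, 11, 8, 13, 12, 16, 8, 19, 18, 16, 5, 14, 14, 17, 14, 3, 18, 7, 2, 7, 90, 144, 146, 146, 144, 140, 142, 145]
[117, 118, 120, 121, 118, 113, 109, 122, 144, 149, 151, 148, 148, 149, 150, 146, 150, 149, 149, 151, 148, 152, 152, 149, 151]
218 22.5
222 20.3
240 10.1
262 -3.0
268 -6.6
```

View pics/w12.png

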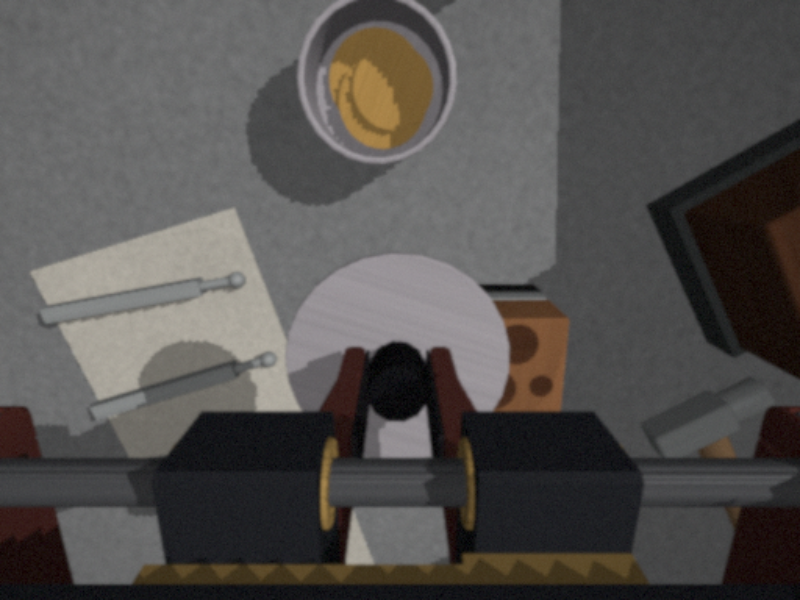

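apply_moves([
  [-1,[0.8,-0.07,0],[0,0,0]],
  [-1,[0.8,-0.08,0],[0,0,0]],
  [-1,[0.73,-0.07,0],[0,0,0]],
  [-1,[0,0,0.8],[0,0,0]],
  [-1,[0,0,0.8],[0,0,0]],
  [-1,[0,0,0.3],[0,0,0]],
  [-1,[0,0,0],[0,0,0]],
  [-1,[0,0,0],[0,0,0]],
])

```text
t: 27.98
ee_pos: [664.3, 192.6, 73.0]
orientation: [2.568, 1.808, 0.003]
ft_force: [0.9, -0.1, -0.2]
width: 21.2
grasp_force: 30.0
```

```bash
python3 -c "
from h import *
gripfix([664,197.3,56],-.343)"
```

```text
shift [0.086, -0.038, 0.339] turn z -0.001
```

apply_moves([
  [-1,[0.085,-0.03,0],[0,0,0]],
  [-1,[0,0,0.1],[0,0,0]],
  [-1,[0,0,0.12],[0,0,0]],
  [-1,[0,0,0.08],[0,0,0]],
  [-1,[0,0,0.02],[0,0,0]],
  [-1,[0,0,0],[0,0,0]],
  [-1,[0,0,0],[0,0,0]],
])

```text
t: 28.85
ee_pos: [662.9, 197.5, 55.5]
orientation: [-2.568, -1.809, 0.001]
ft_force: [-2.8, 0.1, 4.3]
width: 21.2
grasp_force: 30.0
```

```bash
python3 -c "
from h import *
print(tool()[1]['ft_force']);gripfix([664,197.3,56],-.343)"
```

```text
[-2.8140333   0.09117784  4.27448047]
shift [0.005, 0.022, -0.01] turn z -0.0
```

apply_moves([
  [-1,[0,0.02,-0.01],[0,0,0]],
  [-1,[0,0,0],[0,0,0]],
  [0,[0,0,0],[0,0,0]],
  [0,[0,0,0],[0,0,0]],
  [0,[0,0,0],[0,0,0]],
  [0,[0,0,-0.6],[0,0,0]],
  [0,[0,0,-0.9],[0,0,0]],
  [0,[0,0,-0.9],[0,0,0]],
])

```text
t: 29.85
ee_pos: [663.8, 197.1, 176.8]
orientation: [-2.568, -1.809, 0.001]
ft_force: [0.2, 0.5, 0.5]
width: 44.3
grasp_force: 0.0
```

apply_moves([
  [0,[0,0,0],[0,0,0]],
  [0,[0,0,0],[0,0,0]],
])

```text
t: 30.1
ee_pos: [663.6, 197.0, 175.4]
orientation: [-2.568, -1.809, 0.001]
ft_force: [-0.5, 0.8, -0.5]
width: 44.1
grasp_force: 0.0
```

```bash
python3 look.py wrist w13 lid:39; python3 look.py top t13 punch1:2 block:36
```

```text
tcp [663.2 196.9 174.6] yaw y -0.3434 w 44.2 t 30.1
lid 0.77 [212.0, 136.0, 300.0, 225.0] [665.226, 197.904, 0.064] iou 0.98
tcp [663.1 196.8 174.1] yaw y -0.3434 w 43.9 t 30.2
punch1 0.8 [185.0, 176.0, 199.0, 224.0] [467.273, 124.79, -0.146] iou 0.63
punch1 0.71 [398.0, 183.0, 414.0, 227.0] [443.091, -491.019, 0.177] iou 0.87
punch1 0.64 [211.0, 179.0, 219.0, 228.0] [449.757, 54.086, -0.029] iou 0.79
punch1 0.54 [232.0, 180.0, 250.0, 226.0] [451.764, -14.019, -0.182] iou 0.83
punch1 0.54 [260.0, 189.0, 272.0, 232.0] [446.209, -90.411, 0.069] iou 0.7
punch1 0.46 [320.0, 271.0, 363.0, 292.0] [222.747, -293.53, 1.2] iou 0.83
block 0.86 [215.0, 106.0, 248.0, 138.0] [683.302, 3.619, 2.8] iou 0.95
```

```bash
python3 - <<'E'
from h import *
T,o=tool();q=np.array(o["qpos"]);print(q.round(4),T.round(4).tolist())
q0=np.array([-1.363,.4235,1.6305,0,1.089,-.019]);p0=np.array([140.5,-608.9,222.6])
rz=lambda a:R.from_euler("z",a).as_matrix()
ry=lambda a:R.from_euler("y",a).as_matrix()
for s6 in (1,-1):
    for qq,TT in ((q,T[:3,:3]),(q0,R.from_rotvec([-3.12,-.355,0]).as_matrix())):
        A=rz(qq[0])@ry(qq[1]+qq[2]+qq[4])@rz(s6*qq[5]);print(s6,(A.T@TT).round(3).tolist())
A=[];b=[]
for qq,p in ((q0,p0),(q,T[:3,3])):
    A.append([np.sin(qq[1]),np.sin(qq[1]+qq[2])]);b.append(np.hypot(*p[:2]))
L=np.linalg.solve(A,b);print("L",L)
for qq,p in ((q0,p0),(q,T[:3,3])): print("h-d",p[2]-L@[np.cos(qq[1]),np.cos(qq[1]+qq[2])])
E
```

```text
[ 0.2714  0.5727  1.5012 -0.      1.0701  0.6148] [[0.3367, 0.9416, -0.0022, 663.3662], [0.9416, -0.3367, -0.0006, 196.9288], [-0.0013, -0.0019, -1.0, 174.3565], [0.0, 0.0, 0.0, 1.0]]
1 [[0.0, -1.0, -0.0], [1.0, 0.0, -0.0], [0.0, -0.0, 1.0]]
1 [[-0.0, -1.0, 0.0], [1.0, -0.0, 0.0], [-0.0, 0.0, 1.0]]
-1 [[-0.942, -0.335, 0.0], [0.335, -0.942, -0.0], [0.0, -0.0, 1.0]]
-1 [[0.038, -0.999, 0.0], [0.999, 0.038, 0.0], [-0.0, 0.0, 1.0]]
L [544.86874029 452.82747423]
h-d -63.74096332251432
h-d -65.28174497258249
```

```bash
cat > ik.py <<'E'
from h import *
rz=lambda a:R.from_euler("z",a).as_matrix()
ry=lambda a:R.from_euler("y",a).as_matrix()
L1,L2=544.9,452.8;LO=np.array([-3,-.9,.09,-1.31,.11,-2.54]);HI=np.array([3,2.11,2.58,4.45,2.69,2.54])
def fk(q,d,s4=1):
    Rt=rz(q[0])@ry(q[1]+q[2])@rz(s4*q[3])@ry(q[4])@rz(q[5]+np.pi/2)
    r=L1*np.sin(q[1])+L2*np.sin(q[1]+q[2]);z=d-64.5+L1*np.cos(q[1])+L2*np.cos(q[1]+q[2])
    return np.array([r*np.cos(q[0]),r*np.sin(q[0]),z])+d*Rt[:,2],Rt
def ik(p,Rt,d,s4=1):
    w=p-d*Rt[:,2];r=np.hypot(w[0],w[1]);z=w[2]-(d-64.5);D=np.hypot(r,z)
    if D>L1+L2: return None
    q1=np.arctan2(w[1],w[0]);q3=np.pi-np.arccos((L1**2+L2**2-D*D)/(2*L1*L2))
    q2=np.arctan2(r,z)-np.arctan2(L2*np.sin(q3),L1+L2*np.cos(q3))
    M=(rz(q1)@ry(q2+q3)).T@Rt@rz(-np.pi/2)
    q5=np.arccos(np.clip(M[2,2],-1,1));q4=s4*np.arctan2(M[1,2],M[0,2]);q6=np.arctan2(M[2,1],-M[2,0])
    if q4<-1.31:q4+=2*np.pi
    return np.array([q1,q2,q3,q4,q5,q6])
def ok(q): return q is not None and bool(np.all((q>LO)&(q<HI)))
def pose(phi,th,flip=0):
    """tool z: down tilted by th towards heading phi; flip: tool x the other way round"""
    Rt=rz(phi)@ry(-th)@np.diag([1,-1,-1.])
    return Rt@rz(np.pi) if flip else Rt
E
python3 - <<'E'
from ik import *
P=pose(.3,1.2);print("z",P[:,2].round(2),"x",P[:,0].round(2))
for d in (250,350):
  for s4 in (1,-1):
    for flip in (0,1):
      good=[]
      for deg in range(-120,121,10):
        phi=np.radians(deg);res=[]
        for th in (0,20,40,60,70,80):
            g=np.array([662,-209,225 if th<80 else 120]);Rt=pose(phi,np.radians(th),flip)
            q=ik(g+19*Rt[:,2],Rt,d,s4);res.append(ok(q))
        if all(res): good.append((deg,q.round(1).tolist()))
      print(d,s4,flip,good)
E
```

```text
z [ 0.89  0.28 -0.36] x [0.35 0.11 0.93]
250 1 0 [(-30, [-0.2, 0.7, 2.2, 3.5, 1.1, -1.7]), (-20, [-0.3, 0.7, 2.2, 3.2, 1.1, -1.6]), (-10, [-0.4, 0.7, 2.2, 2.9, 1.1, -1.5]), (0, [-0.4, 0.7, 2.1, 2.7, 1.1, -1.4]), (10, [-0.5, 0.7, 2.1, 2.4, 1.2, -1.4]), (20, [-0.6, 0.8, 2.0, 2.1, 1.2, -1.3]), (30, [-0.6, 0.8, 1.9, 1.9, 1.2, -1.2]), (40, [-0.6, 0.8, 1.9, 1.7, 1.3, -1.1]), (50, [-0.6, 0.8, 1.8, 1.5, 1.4, -1.0]), (60, [-0.6, 0.9, 1.6, 1.4, 1.5, -1.0]), (70, [-0.6, 0.9, 1.5, 1.2, 1.6, -0.9]), (80, [-0.6, 1.0, 1.4, 1.1, 1.7, -0.9]), (90, [-0.6, 1.0, 1.3, 1.0, 1.8, -0.9]), (100, [-0.6, 1.1, 1.2, 0.9, 2.0, -0.9]), (110, [-0.5, 1.1, 1.1, 0.8, 2.1, -0.9]), (120, [-0.5, 1.1, 1.0, 0.7, 2.2, -1.0])]
250 1 1 [(-120, [-0.0, 1.0, 1.4, -1.1, 1.8, 0.9]), (-110, [0.0, 1.0, 1.5, -1.2, 1.7, 0.9]), (-40, [-0.1, 0.7, 2.1, 3.8, 1.2, 1.4]), (-30, [-0.2, 0.7, 2.2, 3.5, 1.1, 1.5]), (-20, [-0.3, 0.7, 2.2, 3.2, 1.1, 1.6]), (-10, [-0.4, 0.7, 2.2, 2.9, 1.1, 1.6]), (110, [-0.5, 1.1, 1.1, 0.8, 2.1, 2.2]), (120, [-0.5, 1.1, 1.0, 0.7, 2.2, 2.2])]
250 -1 0 [(-30, [-0.2, 0.7, 2.2, 2.8, 1.1, -1.7]), (-20, [-0.3, 0.7, 2.2,
[... 2065 characters left out ...]
1.0]), (80, [-0.7, 1.1, 1.2, -1.0, 1.8, -0.9]), (90, [-0.7, 1.2, 1.1, -1.0, 1.9, -0.9]), (100, [-0.6, 1.3, 0.9, -0.9, 2.1, -0.9]), (110, [-0.6, 1.4, 0.7, -0.8, 2.2, -0.9]), (120, [-0.5, 1.5, 0.5, -0.8, 2.4, -0.8])]
350 -1 1 [(-120, [0.1, 1.2, 1.2, 1.0, 1.9, 0.9]), (-110, [0.1, 1.1, 1.3, 1.1, 1.7, 1.0]), (-100, [0.2, 1.1, 1.5, 1.2, 1.6, 1.0]), (-90, [0.2, 1.0, 1.6, 1.3, 1.5, 1.1]), (-80, [0.2, 1.0, 1.8, 1.5, 1.4, 1.2]), (-70, [0.2, 0.9, 1.9, 1.7, 1.4, 1.3]), (-60, [0.1, 0.9, 2.1, 1.9, 1.3, 1.4]), (-50, [0.1, 0.9, 2.2, 2.2, 1.4, 1.5]), (-40, [0.0, 0.9, 2.3, 2.4, 1.4, 1.6]), (-30, [-0.1, 0.9, 2.3, 2.7, 1.5, 1.6]), (110, [-0.6, 1.4, 0.7, -0.8, 2.2, 2.3]), (120, [-0.5, 1.5, 0.5, -0.8, 2.4, 2.3])]
```

apply_moves([
  [0,[-0.4,-0.2,-0.6],[0,0,0]],
  [0,[-0.9,-0.45,-0.5],[0,0,0]],
  [0,[-0.9,-0.45,-0.3],[0,0,0]],
  [0,[-0.9,-0.45,-0.2],[0,0,0]],
  [0,[-0.9,-0.45,-0.12],[0,0,0]],
  [0,[-0.72,-0.41,0],[0,0,0]],
])

```text
t: 31.1
ee_pos: [469.8, 14.4, 261.8]
orientation: [2.568, 1.809, -0.0]
ft_force: [0.4, -0.3, -0.9]
width: 43.7
grasp_force: 0.0
```

apply_moves([
  [0,[0,0,0],[0,0,0.104]],
  [0,[0,0,0],[0,0,0.104]],
  [0,[0,0,0],[0,0,0.104]],
  [0,[0,0,0],[0,0,0.104]],
  [0,[0,0,0],[0,0,0.104]],
  [0,[0,0,0],[0,0,0.104]],
  [0,[0,0,0],[0,0,0.104]],
  [0,[0,0,0],[0,0,0.104]],
])

```text
t: 32.1
ee_pos: [470.9, 15.5, 261.3]
orientation: [3.139, -0.133, -0.002]
ft_force: [-0.8, 0.6, 0.3]
width: 44.1
grasp_force: 0.0
```

apply_moves([
  [0,[0,0,0],[0,0,0]],
  [0,[0,0,0],[0,0,0]],
])

```text
t: 32.35
ee_pos: [471.0, 15.5, 261.6]
orientation: [3.139, -0.12, -0.001]
ft_force: [-0.5, -0.1, -0.3]
width: 44.1
grasp_force: 0.0
```

```bash
cat > pun.py <<'E'
from h import *
import sys
K,V,im=cam("wrist",f"pics/{sys.argv[1]}.png" if len(sys.argv)>1 else None);T,o=tool();print("tcp",T[:3,3].round(1),"x heading",np.arctan2(T[1,0],T[0,0]).round(4),"q",np.round(o["qpos"],2),"t",round(o["t"],1))
def punches():
    out=[]
    for d in ctrl.masks_of("punch1","wrist"):
        if d["score"]<.3: continue
        m=d["region"];ys,xs=np.nonzero(m)
        if len(xs)<80: continue
        P=np.array([back(u,8,K,V)[:2] for u in np.c_[xs,ys]]);c=P.mean(0)
        w,v=np.linalg.eigh(np.cov((P-c).T));a=v[:,1];a=a*np.sign(a[0])
        s=(P-c)@a;t=(P-c)@[-a[1],a[0]];L=np.percentile(s,99.5)-np.percentile(s,.5)
        hi,lo=np.percentile(s,99.7),np.percentile(s,.3)
        wid=[np.ptp(t[(s>x-8)&(s<x+8)]) for x in (hi-24,lo+24)]
        out.append((d["score"],c+a*(hi+lo)/2,np.arctan2(a[1],a[0]),L,wid,hi,lo))
        print(round(d["score"],2),"mid",out[-1][1].round(1),"yaw",out[-1][2].round(3),"len",round(L,1),"width ball/tail side",np.round(wid,1),"colour",im[ys,xs].mean(0).round())
    return out
if __name__=="__main__": punches()
E
python3 pun.py w14
```

```text
tcp [471.1  15.5 261.7] x heading -0.077 q [0.01 0.14 1.92 0.   1.08 1.66] t 32.4
0.96 mid [449.7 -13.1] yaw -0.176 len 147.8 width ball/tail side [11.5 11.2] colour [109. 110. 108.]
0.93 mid [455.7 127.2] yaw -0.167 len 148.4 width ball/tail side [11.2 13.7] colour [100. 101. 100.]
0.86 mid [442.1 -89. ] yaw 0.069 len 147.8 width ball/tail side [11.3 13.8] colour [108. 108. 107.]
0.81 mid [451.1  54.8] yaw -0.037 len 149.3 width ball/tail side [11.3 12.4] colour [107. 108. 106.]
```

View pics/w14.png

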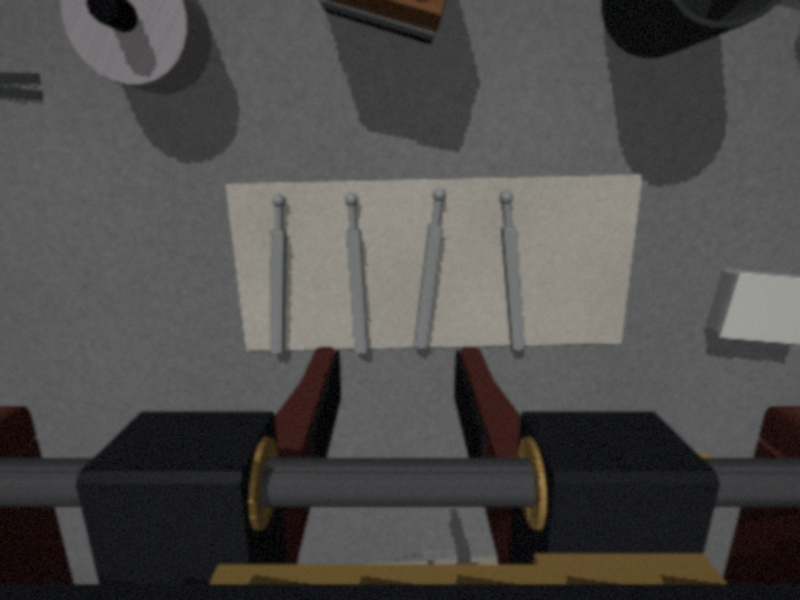

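Four punches lie on the sheet, with balls at the far end (rows 190-200), and the lid sits on the tin. I'll start with the rightmost punch, then work left.

apply_moves([
  [0,[0.06,0.7,0],[0,0,0]],
  [0,[0.06,0.7,0.5],[0,0,0]],
  [0,[0.06,0.64,0.8],[0,0,0]],
  [0,[0,0,1],[0,0,-0.093]],
  [0,[0,0,1],[0,0,0]],
  [0,[0,0,0.9],[0,0,0]],
  [0,[0,0,0],[0,0,0]],
  [0,[0,0,0],[0,0,0]],
])

```text
t: 33.45
ee_pos: [472.9, -87.1, 52.9]
orientation: [3.14, 0.105, 0.002]
ft_force: [0.5, -0.4, 0.4]
width: 44.0
grasp_force: 0.0
```

```bash
python3 - <<'E'
from h import *
gripfix([472,-86.9,5],.069-np.pi/2)
E
python3 pun.py
```

```text
shift [-0.018, -0.005, 0.959] turn z -0.001
tcp [473.3 -87.1  53.5] x heading 0.0671 q [-0.21  0.5   2.04  0.    0.6   1.3 ] t 33.5
0.81 mid [461.4  54.3] yaw -0.054 len 128.6 width ball/tail side [13.4 19.5] colour [79. 79. 78.]Traceback (most recent call last):
  File "pun.py", line 18, in <module>
    if __name__=="__main__": punches()
                             ~~~~~~~^^
  File "pun.py", line 14, in punches
    wid=[np.ptp(t[(s>x-8)&(s<x+8)]) for x in (hi-24,lo+24)]
         ~~~~~~^^^^^^^^^^^^^^^^^^^^
    return _methods._ptp(a, axis=axis, out=out, **kwargs)
           ~~~~~~~~~~~~~^^^^^^^^^^^^^^^^^^^^^^^^^^^^^^^^^
    umr_maximum(a, axis, None, out, keepdims),
    ~~~~~~~~~~~^^^^^^^^^^^^^^^^^^^^^^^^^^^^^^
ValueError: zero-size array to reduction operation maximum which has no identity
```

Aligned. Next I'll go down, grip and lift.

apply_moves([
  [0,[0,0,0.5],[0,0,0]],
  [0,[0,0,0.3],[0,0,0]],
  [0,[0,0,0.15],[0,0,0]],
  [0,[0,0,0],[0,0,0]],
  [-1,[0,0,0],[0,0,0]],
  [-1,[0,0,0],[0,0,0]],
  [-1,[0,0,0],[0,0,0]],
  [-1,[0,0,0],[0,0,0]],
])

```text
t: 34.55
ee_pos: [472.1, -86.9, 4.5]
orientation: [3.14, 0.104, 0.001]
ft_force: [-0.9, 0.3, 1.8]
width: 11.5
grasp_force: 30.0
```

apply_moves([
  [-1,[0,0,0],[0,0,0]],
  [-1,[0,0,0],[0,0,0]],
  [-1,[0,0,-0.4],[0,0,0]],
  [-1,[0,0,-0.8],[0,0,0]],
  [-1,[0,0,-1],[0,0,0]],
  [-1,[0,0,-1],[0,0,0]],
  [-1,[0,0,-0.8],[0,0,0]],
  [-1,[0,0,0],[0,0,0]],
])

```text
t: 35.55
ee_pos: [473.8, -87.3, 207.0]
orientation: [3.138, 0.105, 0.009]
ft_force: [-0.4, 0.4, -2.2]
width: 11.3
grasp_force: 30.0
```

```bash
python3 - <<'E'
from ik import *
for d in (250,300,350):
    for th in range(0,76,15):
        Rt=pose(.8,np.radians(th));q=ik(np.array([676,-194,235.]),Rt,d);print(d,th,q.round(2),ok(q))
    q=ik(np.array([676,-194,117.]),pose(.8,np.radians(75)),d);print(q.round(2),ok(q))
E
```

```text
250 0 [-0.28  0.54  1.4   0.    1.19  0.49] True
250 15 [-0.36  0.5   1.49  0.28  1.06  0.28] True
250 30 [-0.45  0.49  1.58  0.6   0.99  0.  ] True
250 45 [-0.53  0.5   1.66  0.95  1.01 -0.3 ] True
250 60 [-0.59  0.55  1.72  1.25  1.11 -0.57] True
250 75 [-0.63  0.62  1.77  1.49  1.28 -0.78] True
[-0.63  0.79  1.79  1.55  1.27 -1.  ] True
300 0 [-0.28  0.54  1.4   0.    1.19  0.49] True
300 15 [-0.38  0.5   1.51  0.28  1.05  0.26] True
300 30 [-0.49  0.48  1.61  0.61  0.99 -0.04] True
300 45 [-0.58  0.51  1.69  0.95  1.02 -0.37] True
300 60 [-0.66  0.57  1.75  1.24  1.14 -0.65] True
300 75 [-0.7   0.67  1.79  1.45  1.33 -0.87] True
[-0.7   0.85  1.8   1.51  1.31 -1.07] True
350 0 [-0.28  0.54  1.4   0.    1.19  0.49] True
350 15 [-0.4   0.49  1.52  0.28  1.05  0.24] True
350 30 [-0.52  0.48  1.63  0.62  0.99 -0.09] True
350 45 [-0.64  0.51  1.72  0.95  1.04 -0.43] True
350 60 [-0.72  0.6   1.78  1.22  1.17 -0.72] True
350 75 [-0.78  0.72  1.81  1.41  1.36 -0.94] True
[-0.78  0.91  1.8   1.45  1.34 -1.13] True
```

apply_moves([
  [-1,[0.5,0.3,-0.3],[0,0,0]],
  [-1,[0.85,0.53,-0.26],[0,0,0]],
  [-1,[0.85,0.53,0],[0,0,0]],
  [-1,[0.85,0.53,0],[0,0,0]],
  [-1,[0.84,0.52,0],[0,0,0]],
  [-1,[0,0,0],[0,0,-0.094]],
  [-1,[0,0,0],[0,0,-0.094]],
  [-1,[0,0,0],[0,0,-0.094]],
])

```text
t: 36.55
ee_pos: [673.0, -194.0, 228.9]
orientation: [-3.036, -0.799, 0.006]
ft_force: [-0.7, -0.2, -0.6]
width: 11.7
grasp_force: 30.0
```

apply_moves([
  [-1,[0,0,0],[0,0,-0.094]],
  [-1,[0,0,0],[0,0,-0.091]],
  [-1,[0,0,0],[0,0.06,0]],
  [-1,[0,0,0],[0,0.09,0]],
  [-1,[0,0,0],[0,0.1,0]],
  [-1,[0,0,0],[0,0,0]],
  [-1,[0,0,0],[0,0,0]],
])

```text
t: 37.42
ee_pos: [673.8, -194.2, 231.0]
orientation: [-2.709, -1.145, -0.533]
ft_force: [-0.5, 0.3, -1.6]
width: 11.5
grasp_force: 30.0
```

```bash
cat > st.py <<'E'
from ik import *
T,o=tool();z=T[:3,2]
print("tcp",T[:3,3].round(1),"heading",np.arctan2(T[1,0],T[0,0]).round(3),"tilt",np.degrees(np.arccos(-z[2])).round(1),"zhead",np.arctan2(z[1],z[0]).round(3),"q",np.round(o["qpos"],3),"w",round(o["width"],1),"F",np.round(o["ft_force"],1),"t",round(o["t"],1))
E
python3 st.py;python3 - <<'E'
from ik import *
T,o=tool();q=np.array(o["qpos"])
for d in (250,300,350):
    for s4 in (1,-1):
        p,Rt=fk(q,d,s4);print(d,s4,(p-T[:3,3]).round(1),np.abs(Rt-T[:3,:3]).max().round(3))
E
```

```text
tcp [ 673.8 -194.2  231. ] heading 0.799 tilt 22.3 zhead 0.804 q [-0.458  0.482  1.572  0.442  1.01   0.09 ] w 11.5 F [-0.5  0.3 -1.6] t 37.4
250 1 [-21.8 -26.6  -4.3] 0.0
250 -1 [-101.8 -188.9   -4.3] 0.754
300 1 [ -8.6 -12.9  -0.6] 0.0
300 -1 [-104.7 -207.7   -0.6] 0.754
350 1 [4.6 0.7 3.2] 0.0
350 -1 [-107.5 -226.4    3.2] 0.754
```

apply_moves([
  [-1,[0,0,0],[0,0.1,0]],
  [-1,[0,0,0],[0,0.1,0]],
  [-1,[0,0,0],[0,0.1,0]],
  [-1,[0,0,0],[0,0.1,0]],
  [-1,[0,0,0],[0,0.1,0]],
  [-1,[0,0,0],[0,0.085,0]],
  [-1,[0,0,0],[0,0,0]],
  [-1,[0,0,0],[0,0,0]],
])

```text
t: 38.42
ee_pos: [674.8, -193.5, 232.4]
orientation: [-2.002, -0.849, -1.535]
ft_force: [-0.8, -0.3, -0.8]
width: 11.8
grasp_force: 30.0
```

```bash
python3 st.py;python3 - <<'E'
from h import *
T,o=tool()
print(toolmove([676.2,-194.1,T[2,3]])[0],toolmove([676.2,-194.1,117])[0])
K,V,im=cam("side");c=proj([T[:3,3]],K,V)[0];print(c)
x,y=int(c[0]),int(c[1]);a=im[max(0,y-70):y+110,max(0,x-120):x+120];cv2.imwrite("pics/s15.png",cv2.resize(a,None,fx=3,fy=3,interpolation=cv2.INTER_CUBIC))
E
```

```text
tcp [ 674.8 -193.5  232.4] heading 0.803 tilt 75.0 zhead 0.802 q [-0.738  0.72   1.731  1.424  1.35  -0.86 ] w 11.8 F [-0.8 -0.3 -0.8] t 38.4
[0.003, 0.029, 0.01] [-2.226, 0.029, 0.608]
[192.44021659 132.94132798]
```

View pics/s15.png

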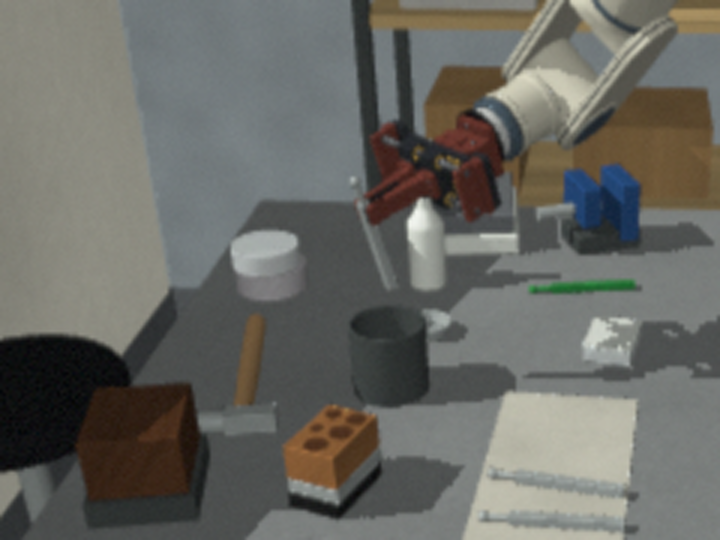

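The punch is held near upright above the pot (crop: tail at (392,285), pot mouth at (388,320)). I'll lower and release it.

apply_moves([
  [-1,[-0.35,0.01,0.1],[0,0,0]],
  [-1,[-0.5,0.01,0.13],[0,0,0]],
  [-1,[-0.5,0.01,0.13],[0,0,0]],
  [-1,[-0.4,0,0.12],[0,0,0]],
  [-1,[-0.3,0,0.08],[0,0,0]],
  [-1,[-0.15,0,0.04],[0,0,0]],
  [-1,[0,0,0],[0,0,0]],
  [-1,[0,0,0],[0,0,0]],
])

```text
t: 39.48
ee_pos: [676.0, -194.9, 119.0]
orientation: [-2.0, -0.847, -1.54]
ft_force: [0.2, -0.4, -1.5]
width: 11.7
grasp_force: 30.0
```

```bash
python3 st.py
```

```text
tcp [ 676.  -194.9  119. ] heading 0.804 tilt 75.2 zhead 0.8 q [-0.739  0.913  1.704  1.466  1.331 -1.03 ] w 11.7 F [ 0.2 -0.4 -1.5] t 39.5
```

apply_moves([
  [-0.4,[0,0,0],[0,0,0]],
  [-0.4,[0,0,0],[0,0,0]],
  [-0.4,[0,0,0],[0,0,0]],
  [-0.4,[0,0,-0.4],[0,0,0]],
  [-0.4,[0,0,-0.8],[0,0,0]],
  [0,[0.8,0,-0.3],[0,0,0]],
  [0,[0.9,0,0],[0,0,0]],
  [0,[0.6,0,0],[0,0,0]],
])

```text
t: 40.48
ee_pos: [645.2, -226.9, 251.0]
orientation: [-2.001, -0.846, -1.541]
ft_force: [0.0, -0.2, 0.5]
width: 43.9
grasp_force: 0.0
```

apply_moves([
  [0,[0,0,0],[0,-0.105,0]],
  [0,[0,0,0],[0,-0.105,0]],
  [0,[0,0,0],[0,-0.105,0]],
  [0,[0,0,0],[0,-0.105,0]],
  [0,[0,0,0],[0,-0.105,0]],
  [0,[0,0,0],[0,-0.105,0]],
  [0,[0,0,0],[0,-0.105,0]],
  [0,[0,0,0],[0,-0.1,0]],
])

```text
t: 41.48
ee_pos: [645.1, -227.2, 250.2]
orientation: [2.891, 1.219, -0.007]
ft_force: [-0.7, -0.2, -0.7]
width: 43.9
grasp_force: 0.0
```

```bash
python3 st.py;python3 - <<'E'
from h import *
T,o=tool()
K,V,im=cam("side");c=proj([[662,-209,80]],K,V)[0]
x,y=int(c[0]),int(c[1]);a=im[y-55:y+75,x-90:x+160];cv2.imwrite("pics/s16.png",cv2.resize(a,None,fx=3.2,fy=3.2,interpolation=cv2.INTER_CUBIC))
print(toolmove([479.2,-18.4,150])[0])
E
```

```text
tcp [ 645.1 -227.2  250.2] heading 0.798 tilt 0.4 zhead -1.989 q [-0.353  0.484  1.465 -0.007  1.193  0.422] w 43.9 F [-0.7 -0.2 -0.7] t 41.5
[0.652, -5.293, 1.98]
```

View pics/s16.png

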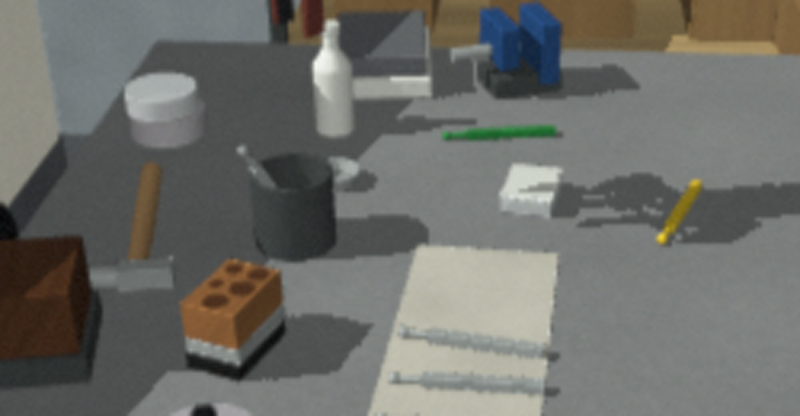

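The first punch stands in the pot, leaning on the far rim with its ball at (243,150) in the crop. On to the second, measuring it again before the grasp.

apply_moves([
  [0,[0.1,-0.8,0],[0,0,0]],
  [0,[0.11,-0.9,0],[0,0,0]],
  [0,[0.11,-0.9,0.1],[0,0,0]],
  [0,[0.11,-0.9,0.1],[0,0,0]],
  [0,[0.11,-0.9,0.1],[0,0,0]],
  [0,[0.11,-0.89,0.1],[0,0,0]],
])

```text
t: 42.28
ee_pos: [476.9, -17.9, 228.6]
orientation: [-2.894, -1.22, -0.001]
ft_force: [0.0, -0.0, -0.8]
width: 44.0
grasp_force: 0.0
```

apply_moves([
  [0,[0,0,0],[0,0,0.104]],
  [0,[0,0,0],[0,0,0.104]],
  [0,[0,0,0],[0,0,0.104]],
  [0,[0,0,0],[0,0,0.104]],
  [0,[0,0,0],[0,0,0.104]],
  [0,[0,0,0],[0,0,0.1]],
  [0,[0,0,0],[0,0,0]],
  [0,[0,0,0],[0,0,0]],
])

```text
t: 43.28
ee_pos: [478.3, -18.5, 228.8]
orientation: [-3.13, 0.269, -0.0]
ft_force: [-0.1, 1.0, -0.3]
width: 44.2
grasp_force: 0.0
```

```bash
sed -i 's/if len(xs)<80: continue/if len(xs)<400: continue/; s/punches()$/\n    for s,c,a,L,*_ in punches():\n        g=c+30*np.array([np.cos(a),np.sin(a)]); print(g.round(1),end=" "); gripfix([*g,5],a-np.pi\/2)/' pun.py; sed -n '/__main__/,$p' pun.py; python3 pun.py
```

```text
if __name__=="__main__": 
    for s,c,a,L,*_ in punches():
        g=c+30*np.array([np.cos(a),np.sin(a)]); print(g.round(1),end=" "); gripfix([*g,5],a-np.pi/2)
tcp [478.4 -18.4 228.7] x heading -0.1722 q [-0.06  0.2   1.94  0.    1.    1.68] t 43.3
0.9 mid [456.4 127. ] yaw -0.164 len 148.4 width ball/tail side [10.6 15.2] colour [94. 95. 94.]
0.84 mid [450.4 -13.2] yaw -0.179 len 150.3 width ball/tail side [10.4 12.6] colour [107. 108. 106.]
0.72 mid [468.5  53.8] yaw -0.037 len 113.9 width ball/tail side [12.2 14.1] colour [100. 101. 100.]
0.53 mid [ 392.7 -318.9] yaw 1.043 len 96.0 width ball/tail side [68.8 64.6] colour [134. 137. 136.]
[485.9 122.1] shift [-0.334, -2.79, 4.475] turn z -0.005
[480.  -18.6] shift [0.03, 0.002, 4.474] turn z 0.004
[498.5  52.7] shift [0.151, -1.466, 4.475] turn z -0.086
[ 407.8 -293. ] shift [-0.451, 5.657, 4.473] turn z -0.774
```

apply_moves([
  [0,[0.03,0,0.6],[0,0,0]],
  [0,[0,0,1],[0,0,0]],
  [0,[0,0,1],[0,0,0]],
  [0,[0,0,1],[0,0,0]],
  [0,[0,0,0.5],[0,0,0]],
  [0,[0,0,0.25],[0,0,0]],
  [0,[0,0,0.1],[0,0,0]],
  [0,[0,0,0],[0,0,0]],
])

```text
t: 44.38
ee_pos: [480.7, -18.3, 6.7]
orientation: [-3.13, 0.272, -0.002]
ft_force: [-0.5, 0.2, 0.2]
width: 43.8
grasp_force: 0.0
```

apply_moves([
  [-1,[0,0,0],[0,0,0]],
  [-1,[0,0,0],[0,0,0]],
  [-1,[0,0,0],[0,0,0]],
  [-1,[0,0,0],[0,0,0]],
  [-1,[0,0,0],[0,0,0]],
  [-1,[0,0,0],[0,0,0]],
])

```text
t: 45.12
ee_pos: [480.3, -18.2, 6.5]
orientation: [-3.13, 0.272, -0.001]
ft_force: [-0.4, 0.8, 5.0]
width: 11.6
grasp_force: 30.0
```

apply_moves([
  [-1,[0,0,-0.4],[0,0,0]],
  [-1,[0,0,-0.9],[0,0,0]],
  [-1,[0,0,-1],[0,0,0]],
  [-1,[0,0,-1],[0,0,0]],
  [-1,[0.3,0.2,-0.9],[0,0,0]],
  [-1,[0.79,0.48,-0.47],[0,0,0]],
  [-1,[0.79,0.48,0],[0,0,0]],
  [-1,[0.79,0.48,0],[0,0,0]],
])

```text
t: 46.12
ee_pos: [598.3, -123.0, 239.9]
orientation: [-3.13, 0.273, -0.001]
ft_force: [0.8, 0.6, -1.1]
width: 11.6
grasp_force: 30.0
```

apply_moves([
  [-1,[0.79,0.49,0],[0,0,0]],
  [-1,[0.78,0.49,0],[0,0,0]],
  [-1,[0,0,0],[0,0,-0.104]],
  [-1,[0,0,0],[0,0,-0.104]],
  [-1,[0,0,0],[0,0,-0.104]],
  [-1,[0,0,0],[0,0,-0.104]],
  [-1,[0,0,0],[0,0,-0.104]],
  [-1,[0,0,0],[0,0,-0.101]],
])

```text
t: 47.12
ee_pos: [665.7, -183.8, 238.8]
orientation: [-2.888, -1.233, 0.002]
ft_force: [0.2, 0.1, -0.8]
width: 11.4
grasp_force: 30.0
```

apply_moves([
  [-1,[0,0,0],[0,0.104,0]],
  [-1,[0,0,0],[0,0.104,0]],
  [-1,[0,0,0],[0,0.104,0]],
  [-1,[0,0,0],[0,0.104,0]],
  [-1,[0,0,0],[0,0.104,0]],
  [-1,[0,0,0],[0,0.104,0]],
  [-1,[0,0,0],[0,0.104,0]],
  [-1,[0,0,0],[0,0.105,0]],
])

```text
t: 48.12
ee_pos: [665.9, -184.7, 239.6]
orientation: [-1.999, -0.846, -1.541]
ft_force: [-0.0, 1.3, -2.7]
width: 11.7
grasp_force: 30.0
```

apply_moves([
  [-1,[0,0,0],[0,0,0]],
  [-1,[0,0,0],[0,0,0]],
])

```text
t: 48.38
ee_pos: [666.5, -183.9, 239.6]
orientation: [-2.005, -0.85, -1.533]
ft_force: [0.1, 1.2, -1.2]
width: 11.6
grasp_force: 30.0
```

```bash
python3 st.py;python3 - <<'E'
from h import *
print(toolmove([666.2,-184.3,119])[0])
K,V,im=cam("top")
for l in ("punch1",):
    for d in ctrl.masks_of(l,"top"):
        b=np.array(d["bbox"])
        if b[0]>270 and b[2]<350 and b[1]<170: print(d["score"],b)
print([ (round(x["score"],2),np.round(x["xy"])) for x in ctrl.pinpoint("punch1_tail","top")])
E
```

```text
tcp [ 666.5 -183.9  239.6] heading 0.802 tilt 74.8 zhead 0.802 q [-0.735  0.695  1.761  1.426  1.345 -0.864] w 11.6 F [ 0.1  1.2 -1.2] t 48.4
[-2.33, 0.001, 0.624]
0.76 [290.  101.7 311.  134.5]
[(0.7, array([167., 129.])), (0.5, array([188., 226.]))]
```

apply_moves([
  [-1,[-0.35,0,0.1],[0,0,0]],
  [-1,[-0.6,0,0.16],[0,0,0]],
  [-1,[-0.6,0,0.16],[0,0,0]],
  [-1,[-0.4,0,0.11],[0,0,0]],
  [-1,[-0.25,0,0.06],[0,0,0]],
  [-1,[-0.13,0,0.03],[0,0,0]],
  [-1,[0,0,0],[0,0,0]],
])

```text
t: 49.4
ee_pos: [666.2, -184.2, 119.2]
orientation: [-2.002, -0.849, -1.536]
ft_force: [-0.3, -0.3, -1.2]
width: 11.6
grasp_force: 30.0
```

apply_moves([
  [-0.4,[0,0,0],[0,0,0]],
  [-0.4,[0,0,0],[0,0,0]],
  [-0.4,[0,0,0],[0,0,0]],
  [-0.4,[0,0,-0.4],[0,0,0]],
  [-0.4,[0,0,-0.8],[0,0,0]],
  [0,[0.8,0,-0.3],[0,0,0]],
  [0,[0.9,0,0],[0,0,0]],
  [0,[0.6,0,0],[0,0,0]],
])

```text
t: 50.4
ee_pos: [635.9, -216.0, 252.0]
orientation: [-2.003, -0.849, -1.538]
ft_force: [0.1, -0.8, -0.1]
width: 43.8
grasp_force: 0.0
```

apply_moves([
  [0,[0,0,0],[0,-0.105,0]],
  [0,[0,0,0],[0,-0.105,0]],
  [0,[0,0,0],[0,-0.105,0]],
  [0,[0,0,0],[0,-0.105,0]],
  [0,[0,0,0],[0,-0.105,0]],
  [0,[0,0,0],[0,-0.105,0]],
  [0,[0,0,0],[0,-0.105,0]],
  [0,[0,0,0],[0,-0.1,0]],
])

```text
t: 51.4
ee_pos: [635.8, -216.4, 251.2]
orientation: [2.889, 1.22, -0.011]
ft_force: [-0.1, -0.1, -0.3]
width: 43.7
grasp_force: 0.0
```

```bash
python3 st.py;python3 - <<'E'
from h import *
for c in ("side","top"):
    K,V,im=cam(c,f"pics/{c}17.png")
    for d in ctrl.masks_of("punch1",c):
        ys,xs=np.nonzero(d["region"]);print(c,round(d["score"],2),np.round(d["bbox"]),len(xs))
    print("rim px",proj([[662,-209,90],[662+46,-209,90],[662,-209+46,90],[662-46,-209,90],[662,-255,90]],K,V).round().tolist())
print(toolmove([481,53.7,228])[0])
E
```

```text
tcp [ 635.8 -216.4  251.2] heading 0.799 tilt 0.5 zhead -2.088 q [-0.342  0.465  1.493 -0.01   1.185  0.434] w 43.7 F [-0.1 -0.1 -0.3] t 51.4
side 0.75 [231. 234. 280. 240.] 189
side 0.64 [228. 244. 279. 257.] 245
side 0.57 [314. 171. 330. 190.] 76
side 0.43 [248. 154. 283. 160.] 117
rim px [[200.0, 169.0], [187.0, 169.0], [198.0, 175.0], [213.0, 169.0], [202.0, 163.0]]
top 0.53 [398. 180. 415. 229.] 248
rim px [[308.0, 123.0], [307.0, 107.0], [292.0, 123.0], [309.0, 139.0], [324.0, 123.0]]
[1.705, -5.959, 0.432]
```

```bash
cat > potchk.py <<'E'
from h import *
# bright steel seen inside/around the pot in the wrist picture
K,V,im=cam("wrist","pics/pot_%d.png"%int(tool()[1]["t"]))
for d in ctrl.masks_of("punch1","wrist")+ctrl.masks_of("punch1_tail","wrist"):
    ys,xs=np.nonzero(d["region"])
    P=np.array([back(u,100,K,V)[:2] for u in np.c_[xs,ys]]) if len(xs) else np.zeros((1,2));r=np.hypot(*(P-[662,-209]).T)
    if r.min()<60: print(round(d["score"],2),np.round(d["bbox"]),len(xs),"world@z100",P.min(0).round(),P.max(0).round())
E
python3 potchk.py
```

```text
0.96 [261.  95. 280. 161.] 760 world@z100 [ 659. -209.] [ 711. -162.]
0.72 [253. 101. 265. 157.] 702 world@z100 [ 653. -200.] [ 697. -156.]
```

apply_moves([
  [0,[0.24,-0.7,0],[0,0,0]],
  [0,[0.24,-0.85,0.06],[0,0,0]],
  [0,[0.24,-0.88,0.08],[0,0,0]],
  [0,[0.24,-0.88,0.08],[0,0,0]],
  [0,[0.24,-0.88,0.08],[0,0,0]],
  [0,[0.24,-0.88,0.08],[0,0,0]],
  [0,[0.26,-0.88,0.05],[0,0,0]],
])

```text
t: 52.62
ee_pos: [480.4, 53.3, 227.8]
orientation: [2.894, 1.222, -0.004]
ft_force: [0.2, 0.8, -0.9]
width: 44.1
grasp_force: 0.0
```

apply_moves([
  [0,[0,0,0],[0,0,0.106]],
  [0,[0,0,0],[0,0,0.106]],
  [0,[0,0,0],[0,0,0.106]],
  [0,[0,0,0],[0,0,0.106]],
  [0,[0,0,0],[0,0,0.108]],
  [0,[0,0,0],[0,0,0]],
  [0,[0,0,0],[0,0,0]],
])

```text
t: 53.5
ee_pos: [481.6, 52.7, 227.9]
orientation: [3.139, -0.05, -0.003]
ft_force: [-0.2, -0.2, -0.8]
width: 44.2
grasp_force: 0.0
```

```bash
python3 pun.py
```

```text
tcp [481.6  52.8 227.9] x heading -0.0322 q [ 0.09  0.21  1.93 -0.    1.01  1.69] t 53.5
0.96 mid [456.2 127.4] yaw -0.166 len 145.4 width ball/tail side [11.7 12.8] colour [102. 103. 102.]
0.65 mid [451.2  54.7] yaw -0.036 len 149.2 width ball/tail side [ 9.1 11.2] colour [108. 109. 107.]
[485.8 122.4] shift [0.047, -1.402, 4.455] turn z 0.085
[481.2  53.7] shift [-0.001, -0.024, 4.458] turn z 0.002
```

apply_moves([
  [0,[0,-0.02,0.6],[0,0,0]],
  [0,[0,0,1],[0,0,0]],
  [0,[0,0,1],[0,0,0]],
  [0,[0,0,1],[0,0,0]],
  [0,[0,0,0.5],[0,0,0]],
  [0,[0,0,0.25],[0,0,0]],
  [0,[0,0,0.11],[0,0,0]],
  [0,[0,0,0],[0,0,0]],
])

```text
t: 54.6
ee_pos: [481.8, 53.7, 5.4]
orientation: [3.139, -0.053, -0.002]
ft_force: [0.0, -0.5, 0.2]
width: 43.7
grasp_force: 0.0
```

apply_moves([
  [-1,[0,0,0],[0,0,0]],
  [-1,[0,0,0],[0,0,0]],
  [-1,[0,0,0],[0,0,0]],
  [-1,[0,0,0],[0,0,0]],
  [-1,[0,0,0],[0,0,0]],
  [-1,[0,0,0],[0,0,0]],
])

```text
t: 55.35
ee_pos: [481.5, 53.7, 5.2]
orientation: [3.139, -0.053, -0.003]
ft_force: [-0.8, -0.3, 6.2]
width: 11.4
grasp_force: 30.0
```

apply_moves([
  [-1,[0,0,-0.4],[0,0,0]],
  [-1,[0,0,-0.9],[0,0,0]],
  [-1,[0,0,-1],[0,0,0]],
  [-1,[0,0,-1],[0,0,0]],
  [-1,[0.3,0.4,-0.9],[0,0,0]],
  [-1,[0.65,0.78,-0.5],[0,0,0]],
  [-1,[0.65,0.78,0],[0,0,0]],
  [-1,[0.65,0.78,0],[0,0,0]],
])

```text
t: 56.35
ee_pos: [590.3, -87.8, 240.2]
orientation: [3.139, -0.053, -0.003]
ft_force: [0.6, 0.8, -0.8]
width: 11.8
grasp_force: 30.0
```

apply_moves([
  [-1,[0.65,0.78,0],[0,0,0]],
  [-1,[0.65,0.78,0],[0,0,0]],
  [-1,[0.6,0.76,0],[0,0,0]],
  [-1,[0,0,0],[0,0,-0.106]],
  [-1,[0,0,0],[0,0,-0.106]],
  [-1,[0,0,0],[0,0,-0.106]],
  [-1,[0,0,0],[0,0,-0.106]],
  [-1,[0,0,0],[0,0,-0.106]],
])

```text
t: 57.35
ee_pos: [680.1, -205.5, 239.1]
orientation: [2.891, 1.229, -0.006]
ft_force: [-0.3, 1.0, -0.4]
width: 11.7
grasp_force: 30.0
```

apply_moves([
  [-1,[0,0,0],[0,0.104,0]],
  [-1,[0,0,0],[0,0.104,0]],
  [-1,[0,0,0],[0,0.104,0]],
  [-1,[0,0,0],[0,0.104,0]],
  [-1,[0,0,0],[0,0.104,0]],
  [-1,[0,0,0],[0,0.104,0]],
  [-1,[0,0,0],[0,0.104,0]],
  [-1,[0,0,0],[0,0.105,0]],
])

```text
t: 58.35
ee_pos: [680.2, -206.4, 239.9]
orientation: [-2.004, -0.844, -1.54]
ft_force: [-0.4, 0.4, -1.1]
width: 11.6
grasp_force: 30.0
```

apply_moves([
  [-1,[0,0,0],[0,0,0]],
  [-1,[0,0,0],[0,0,0]],
])

```text
t: 58.6
ee_pos: [680.9, -205.7, 240.0]
orientation: [-2.01, -0.849, -1.532]
ft_force: [0.2, -0.6, -0.6]
width: 11.9
grasp_force: 30.0
```

```bash
python3 st.py;python3 - <<'E'
from h import *
print(toolmove([680.6,-206.8,119])[0])
E
```

```text
tcp [ 680.9 -205.7  240. ] heading 0.799 tilt 74.6 zhead 0.799 q [-0.745  0.716  1.704  1.41   1.353 -0.827] w 11.9 F [ 0.2 -0.6 -0.6] t 58.6
[-2.339, 0.011, 0.623]
```

apply_moves([
  [-1,[-0.35,0,0.1],[0,0,0]],
  [-1,[-0.6,0,0.16],[0,0,0]],
  [-1,[-0.6,0,0.16],[0,0,0]],
  [-1,[-0.35,0,0.1],[0,0,0]],
])

```text
t: 59.1
ee_pos: [680.8, -204.8, 140.2]
orientation: [-2.008, -0.848, -1.533]
ft_force: [0.6, 0.1, -1.3]
width: 11.6
grasp_force: 30.0
```

apply_moves([
  [-1,[-0.2,0,0.05],[0,0,0]],
  [-1,[-0.13,0,0.03],[0,0,0]],
  [-1,[-0.1,0,0.02],[0,0,0]],
  [-1,[0,0,0],[0,0,0]],
])

```text
t: 59.6
ee_pos: [680.2, -206.4, 119.6]
orientation: [-2.008, -0.847, -1.535]
ft_force: [-1.0, -1.6, -0.8]
width: 11.7
grasp_force: 30.0
```

apply_moves([
  [-0.4,[0,0,0],[0,0,0]],
  [-0.4,[0,0,0],[0,0,0]],
  [-0.4,[0,0,0],[0,0,0]],
  [-0.4,[0,0,-0.4],[0,0,0]],
  [-0.4,[0,0,-0.8],[0,0,0]],
  [0,[0.8,0,-0.3],[0,0,0]],
  [0,[0.9,0,0],[0,0,0]],
  [0,[0.6,0,0],[0,0,0]],
])

```text
t: 60.6
ee_pos: [650.2, -237.7, 252.6]
orientation: [-2.008, -0.848, -1.537]
ft_force: [0.1, -0.5, -0.2]
width: 43.7
grasp_force: 0.0
```

apply_moves([
  [0,[0,0,0],[0,-0.105,0]],
  [0,[0,0,0],[0,-0.105,0]],
  [0,[0,0,0],[0,-0.105,0]],
  [0,[0,0,0],[0,-0.105,0]],
  [0,[0,0,0],[0,-0.105,0]],
  [0,[0,0,0],[0,-0.105,0]],
  [0,[0,0,0],[0,-0.105,0]],
  [0,[0,0,0],[0,-0.1,0]],
])

```text
t: 61.6
ee_pos: [650.0, -238.0, 251.7]
orientation: [2.89, 1.215, -0.016]
ft_force: [-0.9, 0.3, -0.2]
width: 43.7
grasp_force: 0.0
```

```bash
python3 st.py;python3 potchk.py; python3 - <<'E'
from h import *
print(toolmove([485.8,122.4,228])[0])
E
```

```text
tcp [ 650.  -238.   251.7] heading 0.796 tilt 0.7 zhead -2.167 q [-0.363  0.496  1.441 -0.013  1.207  0.416] w 43.7 F [-0.9  0.3 -0.2] t 61.6
0.96 [237.  85. 248. 152.] 458 world@z100 [ 664. -211.] [ 710. -160.]
0.92 [222.  88. 243. 149.] 630 world@z100 [ 657. -206.] [ 695. -153.]
0.87 [246. 102. 258. 160.] 633 world@z100 [ 664. -225.] [ 706. -177.]
[2.84, -7.359, 0.432]
```

apply_moves([
  [0,[0.35,-0.7,0],[0,0.008,0]],
  [0,[0.35,-0.95,0.06],[0,0,0]],
  [0,[0.36,-0.95,0.08],[0,0,0]],
  [0,[0.36,-0.95,0.08],[0,0,0]],
  [0,[0.36,-0.95,0.08],[0,0,0]],
  [0,[0.36,-0.95,0.08],[0,0,0]],
  [0,[0.35,-0.95,0.05],[0,0,0]],
  [0,[0.35,-0.95,0],[0,0,0]],
])

```text
t: 62.75
ee_pos: [485.1, 121.7, 229.0]
orientation: [-2.892, -1.215, -0.01]
ft_force: [0.7, 0.6, -0.9]
width: 43.8
grasp_force: 0.0
```

apply_moves([
  [0,[0,0,0],[0,0,0.104]],
  [0,[0,0,0],[0,0,0.104]],
  [0,[0,0,0],[0,0,0.104]],
  [0,[0,0,0],[0,0,0.104]],
  [0,[0,0,0],[0,0,0.104]],
  [0,[0,0,0],[0,0,0.092]],
  [0,[0,0,0],[0,0,0]],
  [0,[0,0,0],[0,0,0]],
])

```text
t: 63.75
ee_pos: [486.4, 121.0, 229.3]
orientation: [-3.126, 0.253, -0.006]
ft_force: [-0.2, -0.3, 0.4]
width: 43.7
grasp_force: 0.0
```

```bash
python3 pun.py
```

```text
tcp [486.4 121.3 229.3] x heading -0.1617 q [0.22 0.23 1.9  0.   1.01 1.95] t 63.8
0.8 mid [455.9 127.5] yaw -0.162 len 148.4 width ball/tail side [ 9.2 11.2] colour [110. 111. 109.]
[485.5 122.7] shift [-0.039, 0.004, 4.486] turn z 0.0
```

apply_moves([
  [0,[-0.03,0,0.6],[0,0,0]],
  [0,[0,0,1],[0,0,0]],
  [0,[0,0,1],[0,0,0]],
  [0,[0,0,1],[0,0,0]],
  [0,[0,0,0.5],[0,0,0]],
  [0,[0,0,0.25],[0,0,0]],
  [0,[0,0,0.13],[0,0,0]],
  [0,[0,0,0],[0,0,0]],
])

```text
t: 64.85
ee_pos: [486.5, 123.2, 5.7]
orientation: [-3.126, 0.254, -0.007]
ft_force: [0.1, -0.0, 0.1]
width: 44.1
grasp_force: 0.0
```

apply_moves([
  [-1,[0,0,0],[0,0,0]],
  [-1,[0,0,0],[0,0,0]],
  [-1,[0,0,0],[0,0,0]],
  [-1,[0,0,0],[0,0,0]],
  [-1,[0,0,0],[0,0,0]],
  [-1,[0,0,0],[0,0,0]],
])

```text
t: 65.6
ee_pos: [486.3, 123.2, 5.6]
orientation: [-3.126, 0.255, -0.007]
ft_force: [-1.8, 0.5, 6.1]
width: 11.6
grasp_force: 30.0
```

apply_moves([
  [-1,[0,0,-0.4],[0,0,0]],
  [-1,[0,0,-0.9],[0,0,0]],
  [-1,[0,0,-1],[0,0,0]],
  [-1,[0,0,-1],[0,0,0]],
  [-1,[0.33,0.4,-0.9],[0,0,0]],
  [-1,[0.6,0.8,-0.5],[0,0,0]],
  [-1,[0.65,0.8,0],[0,0,0]],
  [-1,[0.65,0.8,0],[0,0,0]],
])

```text
t: 66.6
ee_pos: [572.9, -35.5, 240.3]
orientation: [-3.126, 0.255, -0.007]
ft_force: [0.6, 0.1, -1.9]
width: 11.8
grasp_force: 30.0
```

apply_moves([
  [-1,[0.65,0.8,0],[0,0,0]],
  [-1,[0.65,0.8,0],[0,0,0]],
  [-1,[0.65,0.8,0],[0,0,0]],
  [-1,[0.45,0.65,0],[0,0,0]],
  [-1,[0,0,0],[0,0,-0.104]],
  [-1,[0,0,0],[0,0,-0.104]],
  [-1,[0,0,0],[0,0,-0.104]],
  [-1,[0,0,0],[0,0,-0.104]],
])

```text
t: 67.6
ee_pos: [665.6, -204.0, 238.7]
orientation: [-3.041, -0.77, -0.006]
ft_force: [0.3, 0.4, -1.8]
width: 11.3
grasp_force: 30.0
```

apply_moves([
  [-1,[0,0,0],[0,0,-0.104]],
  [-1,[0,0,0],[0,0,-0.092]],
  [-1,[0,0,0],[0,0.104,0]],
  [-1,[0,0,0],[0,0.104,0]],
  [-1,[0,0,0],[0,0.104,0]],
  [-1,[0,0,0],[0,0.104,0]],
  [-1,[0,0,0],[0,0.104,0]],
  [-1,[0,0,0],[0,0.104,0]],
])

```text
t: 68.6
ee_pos: [665.8, -204.7, 239.8]
orientation: [-2.286, -0.963, -1.236]
ft_force: [0.2, 1.3, -2.7]
width: 11.4
grasp_force: 30.0
```

apply_moves([
  [-1,[0,0,0],[0,0.104,0]],
  [-1,[0,0,0],[0,0.105,0]],
  [-1,[0,0,0],[0,0,0]],
  [-1,[0,0,0],[0,0,0]],
])

```text
t: 69.1
ee_pos: [666.4, -204.1, 239.6]
orientation: [-2.001, -0.845, -1.54]
ft_force: [-0.1, 0.4, -1.6]
width: 11.8
grasp_force: 30.0
```

```bash
python3 st.py;python3 - <<'E'
from h import *
print(toolmove([667.8,-202.7,120])[0])
E
```

```text
tcp [ 666.4 -204.1  239.6] heading 0.799 tilt 75.2 zhead 0.799 q [-0.76   0.709  1.732  1.41   1.366 -0.852] w 11.8 F [-0.1  0.4 -1.6] t 69.1
[-2.302, 0.0, 0.652]
```

apply_moves([
  [-1,[-0.35,0,0.1],[0,0,0]],
  [-1,[-0.6,0,0.16],[0,0,0]],
  [-1,[-0.6,0,0.16],[0,0,0]],
  [-1,[-0.35,0,0.1],[0,0,0]],
])

```text
t: 69.6
ee_pos: [667.0, -202.6, 139.8]
orientation: [-1.999, -0.845, -1.541]
ft_force: [-0.7, -0.2, -0.3]
width: 11.7
grasp_force: 30.0
```

apply_moves([
  [-1,[-0.2,0,0.05],[0,0,0]],
  [-1,[-0.12,0,0.03],[0,0,0]],
  [-1,[-0.08,0,0.03],[0,0,0]],
  [-1,[0,0,0],[0,0,0]],
])

```text
t: 70.1
ee_pos: [667.1, -203.2, 120.7]
orientation: [-1.999, -0.844, -1.543]
ft_force: [0.6, 0.0, -1.0]
width: 11.5
grasp_force: 30.0
```

apply_moves([
  [-0.4,[0,0,0],[0,0,0]],
  [-0.4,[0,0,0],[0,0,0]],
  [-0.4,[0,0,0],[0,0,0]],
  [-0.4,[0,0,-0.4],[0,0,0]],
  [-0.4,[0,0,-0.8],[0,0,0]],
  [0,[0.8,0,-0.3],[0,0,0]],
  [0,[0.9,0,0],[0,0,0]],
  [0,[0.6,0,0],[0,0,0]],
])

```text
t: 71.1
ee_pos: [636.2, -235.5, 253.0]
orientation: [-2.0, -0.844, -1.545]
ft_force: [-0.2, 0.5, -0.5]
width: 44.0
grasp_force: 0.0
```

apply_moves([
  [0,[0,0,0],[0,-0.105,0]],
  [0,[0,0,0],[0,-0.105,0]],
  [0,[0,0,0],[0,-0.105,0]],
  [0,[0,0,0],[0,-0.105,0]],
  [0,[0,0,0],[0,-0.105,0]],
  [0,[0,0,0],[0,-0.105,0]],
  [0,[0,0,0],[0,-0.105,0]],
  [0,[0,0,0],[0,-0.1,0]],
])

```text
t: 72.1
ee_pos: [636.1, -235.9, 252.2]
orientation: [2.893, 1.217, -0.002]
ft_force: [-0.0, -0.1, -0.4]
width: 44.0
grasp_force: 0.0
```

```bash
python3 st.py;python3 potchk.py; python3 - <<'E'
from h import *
print(toolmove([600,20,300])[0])
E
```

```text
tcp [ 636.1 -235.9  252.2] heading 0.796 tilt 0.2 zhead -1.645 q [-0.371  0.473  1.478 -0.004  1.19   0.405] w 44.0 F [-0.  -0.1 -0.4] t 72.1
0.84 [233.  80. 247. 147.] 620 world@z100 [ 652. -204.] [ 699. -152.]
0.69 [259.  89. 271. 154.] 741 world@z100 [ 660. -225.] [ 709. -177.]
0.66 [245.  94. 259. 158.] 681 world@z100 [ 651. -220.] [ 696. -169.]
0.58 [246.  75. 262. 108.] 226 world@z100 [ 690. -186.] [ 711. -160.]
0.75 [242.  92. 259. 156.] 689 world@z100 [ 651. -220.] [ 697. -169.]
[3.127, -4.064, -0.97]
```

apply_moves([
  [0,[0.6,-0.8,-0.2],[0,0,0]],
  [0,[0.6,-0.8,-0.2],[0,0,0]],
  [0,[0.6,-0.8,-0.2],[0,0,0]],
  [0,[0.6,-0.8,-0.2],[0,0,0]],
  [0,[0.6,-0.8,-0.15],[0,0,0]],
  [0,[0,0,0],[0,0,0]],
  [0,[0,0,0],[0,0,0]],
  [0,[0,0,0],[0,0,0]],
])

```text
t: 73.25
ee_pos: [597.8, 10.9, 298.2]
orientation: [-2.894, -1.217, -0.004]
ft_force: [-0.2, -0.2, 0.0]
width: 44.2
grasp_force: 0.0
```

```bash
python3 look.py wrist fin1 block:36 lid:39 tin_rim:45; python3 potchk.py; python3 look.py side fin2 block:36 lid:39 base_top:20; python3 - <<'E'
import cv2,numpy as np
a=cv2.imread("pics/fin1.png");b=cv2.imread("pics/fin2.png")
b=cv2.resize(b[220:520,200:540],(400,353));a=cv2.resize(a,(470,353))
b=b[:, :330];cv2.imwrite("pics/fin.png",np.hstack([a,b]))
E
```

```text
tcp [597.9  11.  298.2] yaw y -0.7744 w 43.8 t 73.3
lid 0.97 [154.0, 0.0, 224.0, 60.0] [665.964, 197.78, 0.337] iou 0.97
0.8 [371. 227. 424. 243.] 451 world@z100 [ 642. -209.] [ 702. -163.]
0.7 [409. 228. 437. 242.] 101 world@z100 [ 678. -218.] [ 714. -197.]
0.54 [378. 221. 417. 233.] 367 world@z100 [ 654. -193.] [ 703. -159.]
0.87 [370. 224. 425. 244.] 479 world@z100 [ 642. -209.] [ 702. -162.]
tcp [598.1  12.5 298.5] yaw y -0.7725 w 43.7 t 73.7
```

View pics/fin.png

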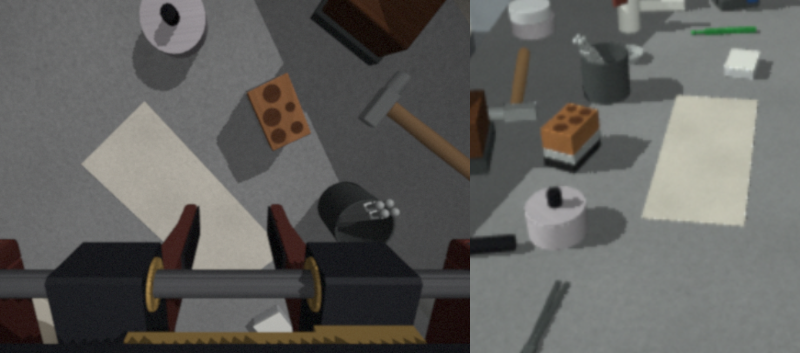

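The picture shows the sheet empty, four balls in the pot at about (380,210), the lid seated and the stack in place. I'll check the block's position by its wood colour before handing in.

```bash
python3 - <<'E'
from h import *
K,V,im=cam("wrist")
hs=cv2.cvtColor(im,cv2.COLOR_BGR2HSV);m=((hs[...,0]<20)&(hs[...,1]>90)&(hs[...,2]>30)).astype(np.uint8)
c=proj([[682,7,60]],K,V)[0].astype(int);w=np.zeros_like(m);cv2.circle(w,tuple(int(v) for v in c),48,1,-1);m&=w
n,lab,st,ce=cv2.connectedComponentsWithStats(m);i=1+st[1:,4].argmax();print(st[i])
h=cv2.convexHull(np.argwhere(lab==i)[:,::-1].astype(np.int32));M=np.zeros_like(m);cv2.fillConvexPoly(M,h,1)
print(fit("block",M.astype(bool),K,V,36))
for d in ctrl.masks_of("plate","wrist")[:2]: print(d["score"],d["bbox"])
E
```

```text
[ 270   81   69   84 3358]
(array([ 6.83223283e+02,  6.11006616e+00, -3.25496182e-01]), np.float64(0.9709793161671592))
```

```bash
python3 -c "
from workcell import ctrl
print(ctrl.close_job())"
```

```text
the job is handed in; nothing more can be done
None
```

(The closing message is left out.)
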